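Pack culture dishes between cold plates and shut the sliding lid

ROBOT

A 6-joint arm with a two-finger parallel gripper is mounted at the origin on a cart in front of the work surface, level with it; the furniture and walls round the work are solid. World frame = base frame: x ahead of the robot, y to its left, z up, the work surface at z = 0. Lengths are in mm, angles in rad, forces in N, time in s.
With the tool pointing down it reaches from about 325 to 850 mm from the base axis. Payload 4.4 kg.
Tool frame: the origin (TCP) lies midway between the tips of the shut fingers; the grasp point (between the pads) lies 19 mm behind it; z points along the fingers, y is the line along which they close (so a half turn about z gives the same grasp; the last joint's range is limited). The gripper opens to 94 mm and grips with 3 to 60 N. Pads are 16 mm wide; open, the fingers measure 119 mm over their backs; the gripper's body (75 mm by 177 mm) begins 78 mm behind the grasp point.
Start: joints at [0.951, 0.207, 1.542, -0, 1.393, -0.15], TCP at [260.316, 512.701, 205.447] pointing down, gripper open.
Joint ranges: [-2.73, 2.73], [-0.86, 2.22], [0.23, 2.46], [-1.11, 4.25], [0.08, 2.63], [-2.82, 2.82]. Speed limits (rad/s): [2.79, 2.79, 3.14, 3.14, 3.14, 3.14].

INTERFACE

Orientations are given as a rotation vector (axis times angle).
In Python, from plant import env gives the robot as it stands. The module is installed in compiled form; this text tells all that it offers.
- The arm moves only by the tool drive_tool, never from a script. Its argument "series" is a list of rows, each an object of numbers: "wx", "wy", "wz": the turn, a rotation vector about the tool's x, y, z normalised to -1 to 1, where 1 is 0.1 rad; "tx", "ty", "tz": the shift along the tool's x, y, z normalised to -1 to 1, where 1 is 0.025 m; "fingers": the opening, from 0 (shut) to 1 (fully open). In form: [{"wx": .., "wy": .., "wz": .., "tx": .., "ty": .., "tz": .., "fingers": ..}, ...]. A call has 1 to 10 rows; each row shifts and turns the commanded pose from where the row before left it, along the tool's axes as they then stand; what a row does not reach is not made up. A row lasts 1/8 s, in which the tool goes at most 62.5 mm and 10.7 degrees, less where a joint would pass 70% of its speed; a pose out of reach is approached as far as the arm can. A call with a number of a shift or a turn outside -1 to 1 is refused whole. A call with a gripper value outside its range is refused whole. The fingers move at their own pace and stop on an object; the grip force is fixed at half the most. Time passes only in rows, so rows that do not move let the fingers close. It gives the time, the measured TCP pose, the force, the opening and the grip force at its end, in the units of the state.
- env.get_obs(): the state, without advancing time (a new reading comes with each control period).
- env.grab_frame(name): name is "side" or "top"; returns the picture (420x560x3 uint8, blue, green, red); there is no depth.
- env.calibration(name): a dict with "vfov" (degrees; the focal length in pixels is half the picture's height over the tangent of half this angle, whatever the lens; pixels are square), "cx", "cy" (the principal point, pixels), "k1" (the pictures are not rectified: a ray, as slopes to the right and down, at radius r is drawn at 1 + k1 r^2 times it, then the intrinsics apply), "world_to_cam" (4x4, takes a point from world to camera coordinates). Camera axes: x right, y down, z forward; pixel columns grow to the right and rows downward; lengths in mm; the calibration is good to about 2 mm. A picture is of the moment at which its call begins. calibration takes no time and is no camera call.
- env.job_done(): hands the job in; it is judged then, once.
Trained networks look in the newest picture that a camera, given by its name, has taken for a name from the list of things; names that differ only in an ending like _2 or _b are one class to them, and where a whole thing is asked for, a point or a joint stands for the part that bears it (a point fixed in the world has none). Each returns a list of dicts, best first, with "confidence" (0 to 1); they miss things now and then, are a little off and sometimes report something else, mostly with a low value. They report only what shows in the picture. A call takes as long as a camera call. They do not tell look-alikes from the thing itself.
- env.recognise(thing, camera): "point" ([x, y, z] in mm, in the coordinates of the camera as it stood for that picture, good to about 4 mm: the middle of the surface that is visible of it).
The state is a dict: "clock": time; "joints": joint angles; "qd": joint speeds; "effort": joint torques, N m; "position": TCP position; "tool_rot": TCP orientation; "wrist_force": force on the tool from outside, world axes, zero at the start; "moment": the same for the moment, N m; "grip_width": opening from 0.0 (shut) to 1.0 (fully open); "gripper_force": force on a finger pad.
Only numpy, scipy, OpenCV 4.12 (cv2) and the standard library are available. Lean on these libraries where they do the work, as an engineer would, in place of code of your own. Each camera call takes 0.05 s, during which the arm holds its last target. There are 200 camera calls.

TASK

Get the culture dishes ready for the courier. Slide the lid off the white transport case and put it aside; lay the narrow ribbed cold plate on the floor of the case, then put all the culture dishes that stand on the table to the left of the case (not the one lying at the table's far right end) flat on it, on either side of its grip bar, stacking two on a side where needed; after that lay the broad cold plate on the four corner posts above them, and last slide the lid back into its grooves until it is fully home. The grip bars stay on top, and the things standing round about are to be left where they are.

Things in the scene. Friction and masses are not known exactly. Their poses are not given: they have to be found in the camera images.
- case: White transport case, fixed to the table. Origin: centre of its underside; x points to its closed back (away from the robot at yaw 0), z up; all numbers in mm in this frame. Outside x +-66, y +-87, side walls 95 high, back wall 89, front wall 81. Cavity x -60..60, y -75..75.
- case_floor (a point): Centre of the cavity floor, 6 mm above the case's underside: the narrow cold plate lies here, centred (its underside at z 6).
- case_posts (a point): Point in the middle of the cavity at the height of the tops of the four corner posts (z 50). The posts are 10 (x) by 12 mm (y), one in each corner, so the cavity is 100 mm in x and 126 mm in y between them. The underside of the broad cold plate lies at this height, centred.
- case_lid_home (a point): Where the lid's origin is when home (x -2, y 0, z 82 in the case). The lid runs in x on the side walls' tops (z 82) between guides 164 mm apart, under lips (underside z 91, y 75..87) from x -34 to the back; a lead-in rises forward from x -34 to -47, further forward the ledges are open above. It enters and leaves by the front (-x); the back wall (x 60) stops it.
- lid: Grey sliding lid: plate 124 (x) by 160 (y) by 5 mm, 0.15 kg, with an upright grip bar in the middle of its top: 12 mm thick (x), 60 mm long (y), from 5 to 33 mm above the underside. Origin: centre of its underside, z up. Starts in the grooves of the case, aligned with it, 10 to 35 mm short of home to the front; it slides freely (light friction).
- base_plate: Narrow ribbed cold plate, aluminium, 94 (x) by 142 (y) by 10 mm, fine ribs on top, 0.35 kg, with an upright grip bar in the middle: 8 mm thick (y), 50 mm long (x), from 10 to 38 mm above the underside. Origin: centre of its underside, z up. Fits between the corner posts, x along the case's x (either way round). Starts on the table.
- top_plate: Broad smooth cold plate, aluminium, 114 (x) by 144 (y) by 6 mm, four dark screw heads near its corners, 0.25 kg, with an upright grip bar in the middle: 10 mm thick (y), 50 mm long (x), from 6 to 28 mm above the underside. Origin: centre of its underside, z up. Lies on the four corner posts, x along the case's x (either way round). Starts on the table.
- dish0: Culture dish: a clear round flat dish with white medium, 62 mm diameter, 15 mm high, 0.04 kg, all dishes alike; origin: centre of its underside, z up. May be absent (None): two to four of dish0..dish3 are there. Stand on the table at the start.
- dish1: Culture dish: a clear round flat dish with white medium, 62 mm diameter, 15 mm high, 0.04 kg, all dishes alike; origin: centre of its underside, z up. May be absent (None): two to four of dish0..dish3 are there. Stand on the table at the start.
- dish2: Culture dish: a clear round flat dish with white medium, 62 mm diameter, 15 mm high, 0.04 kg, all dishes alike; origin: centre of its underside, z up. May be absent (None): two to four of dish0..dish3 are there. Stand on the table at the start.
- dish3: Culture dish: a clear round flat dish with white medium, 62 mm diameter, 15 mm high, 0.04 kg, all dishes alike; origin: centre of its underside, z up. May be absent (None): two to four of dish0..dish3 are there. Stand on the table at the start.
- tally: Small tally counter, 37x68x26 mm, a bystander on the table; origin: centre of its underside.
- clock: Kitchen timer, 28x66x50 mm, a bystander on the table; origin: centre of its underside.
- tape: Roll of white tape, 62 mm across, 19 mm high, a bystander on the table; origin: centre of its underside.
- felt_pen: Marker pen, 16x134x18 mm, a bystander on the table; origin: centre of its underside.
Mind the look-alikes: they are no part of the job. Leave any pink look-alike of the lid alone.

How it is judged:
By the outcome, as a careful person would: the job done as asked, in the order asked, and still so for the second after the job is handed in, with the robot touching nothing.
Of dish0, dish1, dish2, dish3 only 2 to 4 are there at a start; the rules pass over those that are not, and their reading is None.
At some moment in a run one of dish0, dish1, dish2, dish3, top_plate may be knocked a few centimetres aside while the robot is not near it.
It also fails if it takes over 210 s, if anything falls off the work surface, if the arm or the gripper's body presses on something with over 40 N, if the wrist force passes 120 N, or if a joint passes its speed limit or range.

## Working session

There is one attempt and no reset: what is moved stays moved. The work goes in short steps, Python scripts to look and compute and a tool call to move; the robot and the scene stay as the last step left them, time stands still between calls to the robot, and variables do not carry over. Pictures are saved under pics/ and viewed, at most 14 in all, crops included, and the job is handed in when it is done.

Besides the shell and the picture viewer there is one more tool, called after "Emit:" in YAML: its name, and indented under it one key for each argument. drive_tool: Moves the arm, as the interface text tells. Scaled input: -1 to 1 covers 0.025 m each way for a shift and 0.1 rad each way for a turn. Its arguments: {"type":"object","properties":{"series":{"type":"array"}},"required":["series"]}

```bash
mkdir -p pics; ls; cat > h.py <<'E'
import numpy as np, cv2
from plant import env
def K(n):
    c=env.calibration(n); f=210/np.tan(np.radians(c["vfov"])/2)
    return f,c["cx"],c["cy"],c["k1"],np.array(c["world_to_cam"])
def und(n,u,v):
    f,cx,cy,k1,T=K(n); d=np.array([(u-cx)/f,(v-cy)/f]); s=d.copy()
    for _ in range(30): s=d/(1+k1*(s@s))
    return s
def px2w(n,u,v,z):
    T=K(n)[4]; s=und(n,u,v); R=T[:3,:3]; o=-R.T@T[:3,3]; d=R.T@np.array([s[0],s[1],1])
    return o+d*(z-o[2])/d[2]
def w2px(n,p):
    f,cx,cy,k1,T=K(n); q=T[:3,:3]@np.array(p,float)+T[:3,3]; s=q[:2]/q[2]
    s=s*(1+k1*(s@s)); return np.array([f*s[0]+cx,f*s[1]+cy])
def c2w(n,p):
    T=K(n)[4]; return T[:3,:3].T@(np.array(p)-T[:3,3])
def snap(n,name):
    im=env.grab_frame(n); cv2.imwrite(f"pics/{name}.png",im); return im
E
python3 - <<'E'
from h import *
np.set_printoptions(precision=1,suppress=True)
for n in("top","side"):
    snap(n,n+"0"); T=K(n)[4]; print(n,K(n)[:4],-T[:3,:3].T@T[:3,3])
for t in("case","lid","base_plate","top_plate","dish0","tape"):
    for n in("top","side"):
        for r in env.recognise(t,n): print(t,n,c2w(n,r["point"]),w2px(n,c2w(n,r["point"])),round(r["confidence"],2))
print(env.get_obs())
E
```

```text
pics
top (np.float64(388.8463885862267), 274.52890468998856, 210.85298384790752, -0.09181030421932657) [ 552.4  -75.8 1213.3]
side (np.float64(420.61679458408423), 275.01934147615304, 209.53948692480006, 0.021522762731092576) [520.  938.4 691.7]
case top [703.4  21.3  90.7] [246.  171.5] 0.95
case top [414.2 352.7   9.4] [140.1 264.8] 0.64
case side [656.  113.2  61. ] [254.  255.7] 0.62
lid top [637.6  23.5  86.7] [244.6 194.2] 0.88
lid top [ 491.  -500.5    9.2] [413.6 247.5] 0.77
lid side [652.6 113.9  63.6] [255.3 255. ] 0.73
lid side [ 487.4 -487.9    7.1] [320.7 171.2] 0.63
base_plate top [ 615.5 -273.4   11.3] [342.3 205.6] 0.87
base_plate side [ 607.5 -267.9    8. ] [284.4 199.1] 0.73
top_plate top [ 409.1 -292.1    5.3] [346.5 272.3] 0.72
top_plate side [ 404.7 -286.4    9.9] [346.2 197.6] 0.96
dish0 top [403.  235.7  13.2] [176.4 269.8] 0.67
dish0 top [540.  243.2  16.5] [175.1 225.6] 0.63
dish0 top [412.7 355.3  13.1] [138.9 265.3] 0.59
dish0 side [403.3 245.1  13.9] [360.6 313.7] 0.92
dish0 side [414.3 363.4  16.9] [360.3 356.1] 0.84
dish0 side [526.7 257.3  16.2] [304.4 314. ] 0.79
dish0 side [798.9  30.9  32.4] [206.  243.6] 0.2
tape top [ 664.2 -446.7   16.4] [398.3 191.4] 0.65
tape side [ 655.2 -426.2   14.6] [274.3 175.7] 0.55
tape side [ 605.1 -268.     9.3] [285.1 198.8] 0.44
{'clock': 0.7, 'joints': array([ 1. ,  0.2,  1.5, -0. ,  1.4, -0.2]), 'qd': array([ 0.,  0., -0.,  0., -0.,  0.]), 'effort': array([ -0. , -37.1, -28.2,   0.1,   0. ,  -0. ]), 'position': array([260.3, 512.7, 205.5]), 'tool_rot': array([0.7, 3.1, 0. ]), 'wrist_force': array([ 0. , -0.5, -1. ]), 'moment': array([-0.,  0.,  0.]), 'gripper_force': 0.0, 'grip_width': 0.9994636041589917}
```

```bash
python3 -c "
import cv2
for n in('top','side'):
    i=cv2.imread(f'pics/{n}0.png'); cv2.imwrite(f'pics/{n}0b.png',cv2.resize(i,(800,600),interpolation=cv2.INTER_CUBIC))"
```

```text
(no output)
```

View pics/top0b.png

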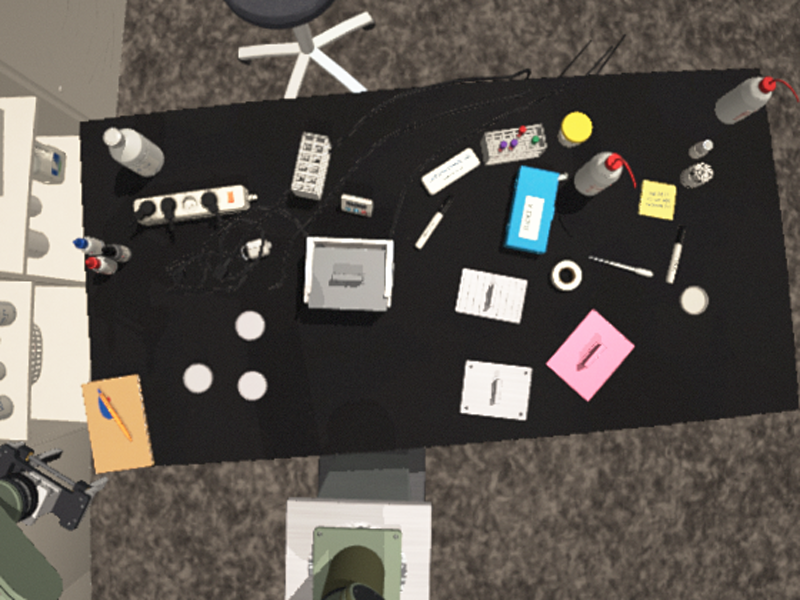

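View pics/side0b.png

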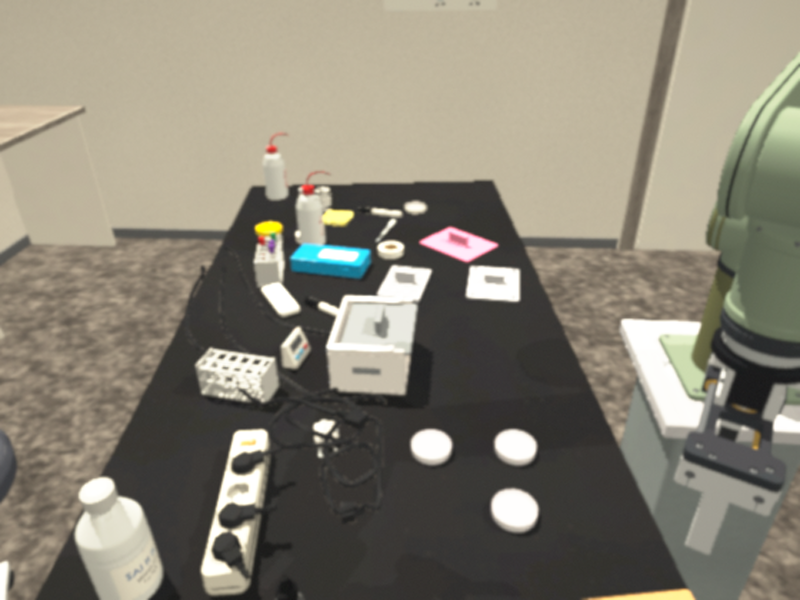

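Top view (800x600): the case is at (348,273) with the grey lid in it. The ribbed base plate is at (490,296), and the top plate with screw heads is at (496,390). Three dishes stand left at (250,325), (198,378) and (252,385). The pink look-alike is at (590,355) and the extra dish is at far right (693,300). I'll fit the poses to the edges and check them in an enlarged crop.

```bash
cat > fit.py <<'E'
from h import *
from scipy.optimize import minimize
def seg(a,b,n=40): return np.linspace(a,b,n)
def rect(hx,hy,z):
    c=[(-hx,-hy,z),(hx,-hy,z),(hx,hy,z),(-hx,hy,z)]; return [(c[i],c[(i+1)%4]) for i in range(4)]
CASE=[((-66,87,95),(66,87,95)),((-66,-87,95),(66,-87,95)),((66,-87,89),(66,87,89)),((-66,-87,81),(-66,87,81)),
 ((-66,-87,0),(-66,87,0)),((-66,-87,0),(66,-87,0)),((-34,75,95),(66,75,95)),((-34,-75,95),(66,-75,95))]
CASE_SIDE=CASE[:4]+[((-66,87,0),(66,87,0)),((-66,87,0),(-66,87,90)),((66,87,0),(66,87,90)),CASE[7]]
def pts(edges,pose):
    x,y,a=pose; P=np.vstack([seg(*map(np.array,e)) for e in edges]); c,s=np.cos(a),np.sin(a)
    return P@np.array([[c,s,0],[-s,c,0],[0,0,1]])+[x,y,0]
def proj(n,P):
    f,cx,cy,k1,T=K(n); q=P@T[:3,:3].T+T[:3,3]; s=q[:,:2]/q[:,2:]; s=s*(1+k1*(s**2).sum(1,keepdims=True)); return s*f+[cx,cy]
def dt(im,lo=60,hi=140):
    g=cv2.resize(im,None,fx=3,fy=3,interpolation=cv2.INTER_CUBIC); g=cv2.GaussianBlur(g,(5,5),0)
    e=np.max([cv2.Canny(g[...,k],lo,hi) for k in range(3)],0); return cv2.distanceTransform(255-e,cv2.DIST_L2,5)/3
def fit(views,p0,z=0,search=(12,.15)):
    # views: list of (camera, distance image, edges)
    def cost(p):
        c=0
        for n,D,E in views:
            q=proj(n,pts(E,(p[0],p[1],p[2]/100))+[0,0,z]); m=((q+.5)*3-.5).astype(np.float32)
            d=cv2.remap(D,m[None,:,:1].copy(),m[None,:,1:].copy(),cv2.INTER_LINEAR)[0]
            c+=np.minimum(d,4).mean()
        return c
    best=None; rng=np.random.default_rng(0)
    for k in range(40):
        s=np.array([p0[0],p0[1],p0[2]*100])+(k>0)*rng.uniform(-1,1,3)*[search[0],search[0],search[1]*100]
        r=minimize(cost,s,method="Nelder-Mead",options=dict(xatol=.05,fatol=1e-4,initial_simplex=s+np.array([[0,0,0],[4,0,0],[0,4,0],[0,0,4]])))
        if best is None or r.fun<best.fun: best=r
    return np.array([best.x[0],best.x[1],best.x[2]/100]),best.fun
def draw(im,n,P,s,o,col=(0,255,0)):
    for q in proj(n,P): cv2.circle(im,tuple(int(round(v)) for v in ((q-o)*s)),0,col,-1)
E
cat > m1.py <<'E'
from fit import *
np.set_printoptions(precision=2,suppress=True)
I={n:cv2.imread(f"pics/{n}0.png") for n in("top","side")}; D={n:dt(I[n]) for n in I}
BP=rect(47,71,10)+rect(47,71,0)[:1]+rect(47,71,0)[3:]+[]; TP=rect(57,72,6)
LID=rect(62,80,5)
res={}
for nm,E,p0 in(("case",(CASE,CASE_SIDE),(655,20,0)),("base",(rect(47,71,10),)*2,(612,-271,0)),("topp",(TP,TP),(407,-290,0))):
    for vs in(("top","side"),("top",),("side",)):
        p,c=fit([(n,D[n],E[n=="side"]) for n in vs],p0,search=(15,.2)); print(nm,vs,p,round(c,2)); res.setdefault(nm,(p,E))
out=[]
for n,o in(("top",(205,155)),("side",(215,190)),("top",(310,175)),("side",(250,180))):
    s=4; w,h=100,75; c=cv2.resize(I[n][o[1]:o[1]+h,o[0]:o[0]+w] if 0 else I[n][o[1]:o[1]+h+40,o[0]:o[0]+w],None,fx=4,fy=4,interpolation=cv2.INTER_CUBIC)[:300]
    if 1:
        h2=115 if n=="top" and o[0]==310 else 75
    for k,(p,E) in res.items(): draw(c,n,pts(E[n=="side"],p),4,np.array(o)-.5)
    out.append(c)
cv2.imwrite("pics/m1.png",np.vstack([np.hstack(out[:2]),np.hstack(out[2:])]))
# dishes
for n in("top","side"):
    g=cv2.cvtColor(I[n],cv2.COLOR_BGR2GRAY)
    m=(g>110).astype(np.uint8); N,L,S,C=cv2.connectedComponentsWithStats(m)
    for i in range(1,N):
        w=px2w(n,*C[i],11)
        if 250<S[i,4]<1500 and 150<w[1]<450 and 300<w[0]<640: print(n,"dish",C[i],w,S[i])
E
python3 m1.py
```

```text
Traceback (most recent call last):
  File "m1.py", line 9, in <module>
    p,c=fit([(n,D[n],E[n=="side"]) for n in vs],p0,search=(15,.2)); print(nm,vs,p,round(c,2)); res.setdefault(nm,(p,E))
        ~~~^^^^^^^^^^^^^^^^^^^^^^^^^^^^^^^^^^^^^^^^^^^^^^^^^^^^^^^
  File "fit.py", line 29, in fit
    r=minimize(cost,s,method="Nelder-Mead",options=dict(xatol=.05,fatol=1e-4,initial_simplex=s+np.array([[0,0,0],[4,0,0],[0,4,0],[0,0,4]])))
  File "fit.py", line 22, in cost
    q=proj(n,pts(E,(p[0],p[1],p[2]/100))+[0,0,z]); m=((q+.5)*3-.5).astype(np.float32)
  File "fit.py", line 13, in proj
    f,cx,cy,k1,T=K(n); q=P@T[:3,:3].T+T[:3,3]; s=q[:,:2]/q[:,2:]; s=s*(1+k1*(s**2).sum(1,keepdims=True)); return s*f+[cx,cy]
                 ~^^^
  File "h.py", line 4, in K
    c=env.calibration(n); f=210/np.tan(np.radians(c["vfov"])/2)
ValueError: time passes only in moves, steps and waits
```

Calibration calls need caching.

```bash
sed -i 's/^def K(n):/from functools import lru_cache\n@lru_cache\ndef K(n):/' h.py; python3 m1.py
```

```text
case ('top', 'side') [641.63  26.45  -0.03] 1.42
case ('top',) [641.47  26.01  -0.01] 0.38
case ('side',) [641.92  28.81  -0.05] 0.95
base ('top', 'side') [ 612.57 -277.65   -0.16] 1.42
base ('top',) [ 613.   -277.63   -0.16] 0.22
base ('side',) [ 618.   -251.49   -0.12] 0.87
topp ('top', 'side') [ 407.86 -293.2    -0.09] 0.91
topp ('top',) [ 407.91 -293.24   -0.1 ] 0.16
topp ('side',) [ 406.46 -290.89   -0.08] 0.74
top dish [174.57 227.39] [534.36 246.13  11.  ] [165 218  20  20 327]
top dish [138.12 264.36] [415.35 358.62  11.  ] [128 255  21  20 329]
top dish [176.21 269.49] [403.66 236.97  11.  ] [166 260  21  20 325]
side dish [301.48 312.09] [533.51 246.76  11.  ] [287 300  30  26 612]
side dish [360.46 312.29] [402.8  237.77  11.  ] [346 300  30  26 621]
side dish [359.75 356.47] [414.58 359.5   11.  ] [343 341  34  32 839]
```

View pics/m1.png

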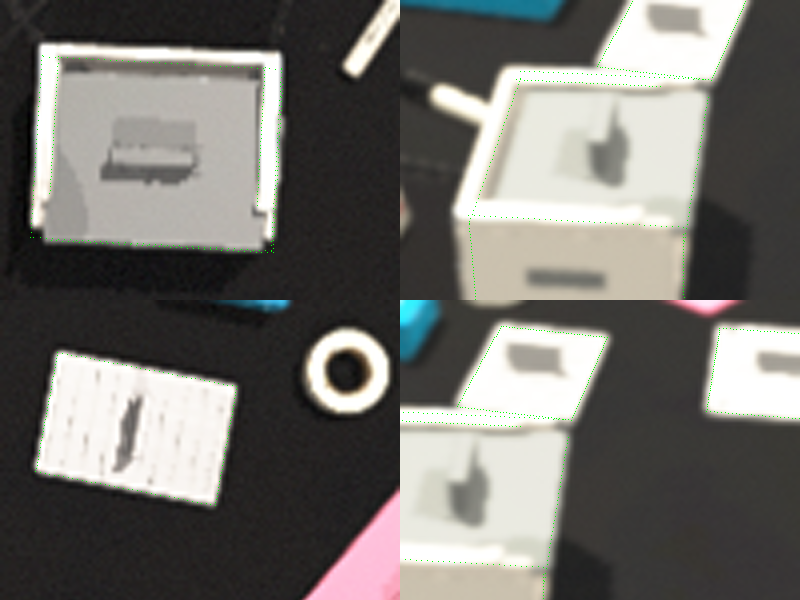

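```bash
cat > m2.py <<'E'
from fit import *
np.set_printoptions(precision=2,suppress=True)
I={n:cv2.imread(f"pics/{n}0.png") for n in("top","side")}; D={n:dt(I[n],100,250) for n in I}
CT=[((-66,87,95),(66,87,95)),((-66,-87,95),(66,-87,95)),((66,-87,89),(66,87,89)),((-30,75,95),(58,75,95)),((-30,-75,95),(58,-75,95))]
CS=[((-66,87,95),(66,87,95)),((66,-87,92),(66,87,92)),((-66,87,0),(66,87,0)),((-66,87,5),(-66,87,80)),((66,87,5),(66,87,90))]
res=[]
for vs in(("top",),("side",),("top","side")):
    p,c=fit([(n,D[n],(CT,CS)[n=="side"]) for n in vs],(641,26,0),search=(12,.08)); print(vs,p,round(c,2)); res.append(p)
out=[]
for n,o,w in(("top",(205,155),80),("side",(220,195),80)):
  for p in(res[n=="side"],res[2]):
    c=cv2.resize(I[n][o[1]:o[1]+60,o[0]:o[0]+80],None,fx=5,fy=5,interpolation=cv2.INTER_CUBIC)
    draw(c,n,pts((CT,CS)[n=="side"],p),5,np.array(o)-.5); out.append(c)
cv2.imwrite("pics/m2.png",np.vstack([np.hstack(out[:2]),np.hstack(out[2:])]))
E
python3 m2.py
```

```text
('top',) [652.05  25.82  -0.02] 0.23
('side',) [654.34  29.11  -0.01] 2.58
('top', 'side') [652.65  26.04  -0.02] 2.96
```

View pics/m2.png

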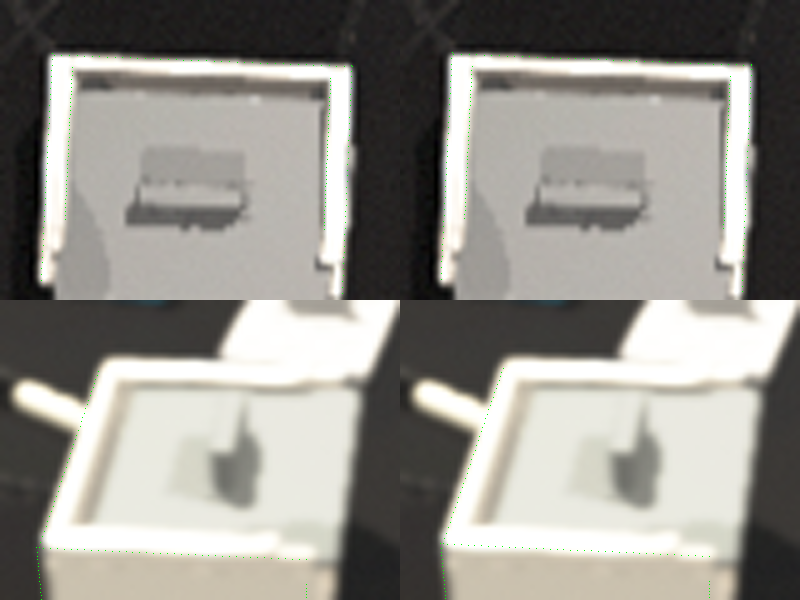

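```bash
cat > go.py <<'E'
from h import *
from scipy.spatial.transform import Rotation as Ro
def go(p,phi,frm=None,fphi=None):
    "needed turn (wz units) first, then shift in tool units after the turn; phi= world angle of tool y"
    o=env.get_obs(); R=Ro.from_rotvec(o["tool_rot"]).as_matrix()
    f0=np.arctan2(R[1,1],R[0,1]) if fphi is None else fphi; a=o["position"] if frm is None else np.array(frm)
    dphi=(phi-f0+np.pi/2)%np.pi-np.pi/2
    f1=f0+dphi; d=np.array(p)-a
    tx=d@[-np.sin(f1),np.cos(f1),0]; ty=d@[np.cos(f1),np.sin(f1),0]
    print("phi0 %.3f wz %.2f | tx %.2f ty %.2f tz %.2f | tilt %.3f q6 %.2f F %s grip %.3f t %.1f"%(f0,-dphi/.1,tx/25,ty/25,-d[2]/25,np.arccos(-R[2,2]),o["joints"][5],np.round(o["wrist_force"],1),o["grip_width"],o["clock"]), np.round(o["position"],1))
CX,CY,CA=652.2,26.1,-0.02
def case(x,y,z): c,s=np.cos(CA),np.sin(CA); return np.array([CX+c*x-s*y,CY+s*x+c*y,z])
E
python3 - <<'E'
from go import *
from fit import *
print(px2w("top",205+150/4,155+245/4,87),px2w("top",205+50/4,155+240/4,87))
im=cv2.imread("pics/top0.png"); 
# lid front-edge: scan
go([case(-17,0,0)[0],case(-17,0,0)[1],230],-0.02)
for nm,p0,hx,hy,z in(("base",(613,-277.6,-.16),47,71,10),("topp",(408,-293,-.1),57,72,6)):
    D=dt(im,100,250); print(nm,fit([("top",D,rect(hx,hy,z))],p0))
E
```

```text
[573.24929472  27.81241788  87.        ] [574.97184476 100.7458976   87.        ]
phi0 1.101 wz 11.21 | tx -19.15 ty 15.38 tz -0.98 | tilt 0.000 q6 -0.15 F [ 0.  -0.5 -1. ] grip 0.999 t 0.7 [260.3 512.7 205.5]
base (array([ 6.12982473e+02, -2.77608037e+02, -1.64282819e-01]), np.float64(0.2181778848171234))
topp (array([ 4.07923952e+02, -2.93228175e+02, -9.49549661e-02]), np.float64(0.15757162868976593))
```

Emit:
drive_tool:
  series:
    - {"wz":1,"tz":-0.1}
    - {"wz":1,"tz":-0.1}
    - {"wz":1,"tz":-0.1}
    - {"wz":1,"tz":-0.1}
    - {"wz":1,"tz":-0.1}
    - {"wz":1,"tz":-0.1}
    - {"wz":1,"tz":-0.1}
    - {"wz":1,"tz":-0.1}
    - {"wz":1,"tz":-0.1}
    - {"wz":1,"tz":-0.1}

```text
invalid input at $.series[0]: expected keys wx, wy, wz, tx, ty, tz, fingers
```

Emit:
drive_tool:
  series:
    - {"wz":1}
    - {"wz":0.2}
    - {"tx":-1,"ty":0.8}
    - {"tx":-1,"ty":0.8}
    - {"tx":-1,"ty":0.8}
    - {"tx":-1,"ty":0.8}
    - {"tx":-1,"ty":0.8}
    - {"tx":-1,"ty":0.8}
    - {"tx":-1,"ty":0.8}
    - {"tx":-1,"ty":0.8}

```text
invalid input at $.series[0]: expected keys wx, wy, wz, tx, ty, tz, fingers
```

Emit:
drive_tool:
  series:
    - {"tx":-1,"ty":0.8}
    - {"tx":-1,"ty":0.8}
    - {"tx":-1,"ty":0.8}
    - {"tx":-1,"ty":0.8}
    - {"tx":-1,"ty":0.8}
    - {"tx":-1,"ty":0.8}
    - {"tx":-1,"ty":0.8}
    - {"tx":-1,"ty":0.8}
    - {"tx":-1,"ty":0.8}
    - {"tx":-1,"ty":0.8}

```text
invalid input at $.series[0]: expected keys wx, wy, wz, tx, ty, tz, fingers
```

```bash
python3 - <<'E'
from go import *
p=case(-16.7,0,91); go(p,CA)
E
```

```text
phi0 1.101 wz 11.21 | tx -19.15 ty 15.39 tz 4.58 | tilt 0.000 q6 -0.15 F [ 0.  -0.5 -1. ] grip 0.999 t 0.7 [260.3 512.7 205.5]
```

Emit:
drive_tool:
  series:
    - {"wx":0,"wy":0,"wz":1,"tx":0,"ty":0,"tz":-0.1,"fingers":1}
    - {"wx":0,"wy":0,"wz":1,"tx":0,"ty":0,"tz":-0.1,"fingers":1}
    - {"wx":0,"wy":0,"wz":1,"tx":0,"ty":0,"tz":-0.1,"fingers":1}
    - {"wx":0,"wy":0,"wz":1,"tx":0,"ty":0,"tz":-0.1,"fingers":1}
    - {"wx":0,"wy":0,"wz":1,"tx":0,"ty":0,"tz":-0.1,"fingers":1}
    - {"wx":0,"wy":0,"wz":1,"tx":0,"ty":0,"tz":-0.1,"fingers":1}
    - {"wx":0,"wy":0,"wz":1,"tx":0,"ty":0,"tz":-0.1,"fingers":1}
    - {"wx":0,"wy":0,"wz":1,"tx":0,"ty":0,"tz":-0.1,"fingers":1}
    - {"wx":0,"wy":0,"wz":1,"tx":0,"ty":0,"tz":-0.1,"fingers":1}
    - {"wx":0,"wy":0,"wz":1,"tx":0,"ty":0,"tz":-0.1,"fingers":1}

```text
clock: 1.95
position: [260.3, 512.7, 230.6]
tool_rot: [-2.11, -2.327, 0.0]
wrist_force: [-0.8, 0.2, -0.3]
grip_width: 1.001
gripper_force: 0.0
```

Emit:
drive_tool:
  series:
    - {"wx":0,"wy":0,"wz":1,"tx":0,"ty":0,"tz":0,"fingers":1}
    - {"wx":0,"wy":0,"wz":0.2,"tx":0,"ty":0,"tz":0,"fingers":1}
    - {"wx":0,"wy":0,"wz":0,"tx":-1,"ty":0.8,"tz":0,"fingers":1}
    - {"wx":0,"wy":0,"wz":0,"tx":-1,"ty":0.8,"tz":0,"fingers":1}
    - {"wx":0,"wy":0,"wz":0,"tx":-1,"ty":0.8,"tz":0,"fingers":1}
    - {"wx":0,"wy":0,"wz":0,"tx":-1,"ty":0.8,"tz":0,"fingers":1}
    - {"wx":0,"wy":0,"wz":0,"tx":-1,"ty":0.8,"tz":0,"fingers":1}
    - {"wx":0,"wy":0,"wz":0,"tx":-1,"ty":0.8,"tz":0,"fingers":1}
    - {"wx":0,"wy":0,"wz":0,"tx":-1,"ty":0.8,"tz":0,"fingers":1}
    - {"wx":0,"wy":0,"wz":0,"tx":-1,"ty":0.8,"tz":0,"fingers":1}

```text
clock: 3.2
position: [417.0, 308.8, 230.5]
tool_rot: [2.241, 2.202, 0.0]
wrist_force: [0.6, -0.7, 0.3]
grip_width: 1.0
gripper_force: 0.0
```

Emit:
drive_tool:
  series:
    - {"wx":0,"wy":0,"wz":0,"tx":-1,"ty":0.8,"tz":0,"fingers":1}
    - {"wx":0,"wy":0,"wz":0,"tx":-1,"ty":0.8,"tz":0,"fingers":1}
    - {"wx":0,"wy":0,"wz":0,"tx":-1,"ty":0.8,"tz":0,"fingers":1}
    - {"wx":0,"wy":0,"wz":0,"tx":-1,"ty":0.8,"tz":0,"fingers":1}
    - {"wx":0,"wy":0,"wz":0,"tx":-1,"ty":0.8,"tz":0,"fingers":1}
    - {"wx":0,"wy":0,"wz":0,"tx":-1,"ty":0.8,"tz":0,"fingers":1}
    - {"wx":0,"wy":0,"wz":0,"tx":-1,"ty":0.8,"tz":0,"fingers":1}
    - {"wx":0,"wy":0,"wz":0,"tx":-1,"ty":0.8,"tz":0,"fingers":1}
    - {"wx":0,"wy":0,"wz":0,"tx":-1,"ty":0.8,"tz":0,"fingers":1}
    - {"wx":0,"wy":0,"wz":0,"tx":-1,"ty":0.8,"tz":0,"fingers":1}

```text
clock: 4.45
position: [612.2, 55.1, 230.3]
tool_rot: [-2.241, -2.202, 0.0]
wrist_force: [0.7, -0.7, -0.6]
grip_width: 0.999
gripper_force: 0.0
```

```bash
python3 - <<'E'
from go import *
p=case(-16.7,0,91); go(p,CA)
E
```

```text
phi0 -0.018 wz 0.02 | tx -1.13 ty 0.95 tz 5.57 | tilt 0.000 q6 -0.03 F [ 0.7 -0.7 -0.6] grip 0.999 t 4.5 [612.2  55.1 230.3]
```

Emit:
drive_tool:
  series:
    - {"wx":0,"wy":0,"wz":0,"tx":-1,"ty":0.95,"tz":0,"fingers":1}
    - {"wx":0,"wy":0,"wz":0,"tx":-0.13,"ty":0,"tz":1,"fingers":0.7}
    - {"wx":0,"wy":0,"wz":0,"tx":0,"ty":0,"tz":1,"fingers":0.6}
    - {"wx":0,"wy":0,"wz":0,"tx":0,"ty":0,"tz":1,"fingers":0.6}
    - {"wx":0,"wy":0,"wz":0,"tx":0,"ty":0,"tz":1,"fingers":0.6}
    - {"wx":0,"wy":0,"wz":0,"tx":0,"ty":0,"tz":1,"fingers":0.6}
    - {"wx":0,"wy":0,"wz":0,"tx":0,"ty":0,"tz":0.57,"fingers":0.6}
    - {"wx":0,"wy":0,"wz":0,"tx":0,"ty":0,"tz":0,"fingers":0.4}
    - {"wx":0,"wy":0,"wz":0,"tx":0,"ty":0,"tz":0,"fingers":0.25}
    - {"wx":0,"wy":0,"wz":0,"tx":0,"ty":0,"tz":0,"fingers":0.18}

```text
clock: 5.7
position: [636.0, 27.2, 92.7]
tool_rot: [2.241, 2.199, 0.003]
wrist_force: [-0.6, -0.2, -0.4]
grip_width: 0.317
gripper_force: 0.0
```

Emit:
drive_tool:
  series:
    - {"wx":0,"wy":0,"wz":0,"tx":0,"ty":0,"tz":0,"fingers":0.0}
    - {"wx":0,"wy":0,"wz":0,"tx":0,"ty":0,"tz":0,"fingers":0.0}
    - {"wx":0,"wy":0,"wz":0,"tx":0,"ty":0,"tz":0,"fingers":0.0}
    - {"wx":0,"wy":0,"wz":0,"tx":0,"ty":0,"tz":0,"fingers":0}

```text
clock: 6.2
position: [635.2, 27.2, 91.7]
tool_rot: [2.242, 2.2, 0.001]
wrist_force: [-0.7, 0.4, 2.3]
grip_width: 0.131
gripper_force: 30.0
```

Emit:
drive_tool:
  series:
    - {"wx":0,"wy":0,"wz":0,"tx":0,"ty":-0.3,"tz":0,"fingers":0}
    - {"wx":0,"wy":0,"wz":0,"tx":0,"ty":-0.5,"tz":0,"fingers":0}
    - {"wx":0,"wy":0,"wz":0,"tx":0,"ty":-0.6,"tz":0,"fingers":0}
    - {"wx":0,"wy":0,"wz":0,"tx":0,"ty":-0.6,"tz":0,"fingers":0}

```text
clock: 6.7
position: [584.6, 28.2, 91.7]
tool_rot: [2.241, 2.199, 0.002]
wrist_force: [2.4, 0.6, 2.0]
grip_width: 0.123
gripper_force: 30.0
```

Emit:
drive_tool:
  series:
    - {"wx":0,"wy":0,"wz":0,"tx":0,"ty":-0.6,"tz":0,"fingers":0}
    - {"wx":0,"wy":0,"wz":0,"tx":0,"ty":-0.6,"tz":0,"fingers":0}
    - {"wx":0,"wy":0,"wz":0,"tx":0,"ty":-0.6,"tz":0,"fingers":0}
    - {"wx":0,"wy":0,"wz":0,"tx":0,"ty":-0.4,"tz":0,"fingers":0}

```text
clock: 7.2
position: [529.3, 29.3, 91.5]
tool_rot: [2.242, 2.2, 0.001]
wrist_force: [1.6, -0.0, 2.3]
grip_width: 0.125
gripper_force: 30.0
```

Emit:
drive_tool:
  series:
    - {"wx":0,"wy":0,"wz":0,"tx":0,"ty":-0.3,"tz":-0.4,"fingers":0}
    - {"wx":0,"wy":0,"wz":0,"tx":0,"ty":-0.8,"tz":-0.2,"fingers":0}
    - {"wx":0,"wy":0,"wz":0,"tx":0,"ty":-0.9,"tz":0,"fingers":0}
    - {"wx":0,"wy":0,"wz":0,"tx":0,"ty":-0.9,"tz":0.3,"fingers":0}
    - {"wx":0,"wy":0,"wz":0,"tx":0,"ty":-0.9,"tz":0.6,"fingers":0}
    - {"wx":0,"wy":0,"wz":0,"tx":0,"ty":-0.2,"tz":0.8,"fingers":0}
    - {"wx":0,"wy":0,"wz":0,"tx":0,"ty":0,"tz":0.8,"fingers":0}
    - {"wx":0,"wy":0,"wz":0,"tx":0,"ty":0,"tz":0.7,"fingers":0}
    - {"wx":0,"wy":0,"wz":0,"tx":0,"ty":0,"tz":0.4,"fingers":0}
    - {"wx":0,"wy":0,"wz":0,"tx":0,"ty":0,"tz":0.1,"fingers":0}

```text
clock: 8.45
position: [428.8, 31.3, 13.0]
tool_rot: [-2.241, -2.199, 0.002]
wrist_force: [-0.7, 0.1, -1.5]
grip_width: 0.123
gripper_force: 30.0
```

Emit:
drive_tool:
  series:
    - {"wx":0,"wy":0,"wz":0,"tx":0,"ty":0,"tz":0.1,"fingers":0}
    - {"wx":0,"wy":0,"wz":0,"tx":0,"ty":0,"tz":0,"fingers":0}

```text
clock: 8.7
position: [430.3, 31.1, 11.5]
tool_rot: [2.242, 2.2, 0.001]
wrist_force: [0.1, 0.4, -2.0]
grip_width: 0.124
gripper_force: 30.0
```

Emit:
drive_tool:
  series:
    - {"wx":0,"wy":0,"wz":0,"tx":0,"ty":0,"tz":0.06,"fingers":0}
    - {"wx":0,"wy":0,"wz":0,"tx":0,"ty":0,"tz":0,"fingers":0.3}
    - {"wx":0,"wy":0,"wz":0,"tx":0,"ty":0,"tz":0,"fingers":0.5}
    - {"wx":0,"wy":0,"wz":0,"tx":0,"ty":0,"tz":0,"fingers":0.5}
    - {"wx":0,"wy":0,"wz":0,"tx":0,"ty":0,"tz":-0.8,"fingers":0.5}
    - {"wx":0,"wy":0,"wz":0,"tx":0,"ty":0,"tz":-1,"fingers":0.5}
    - {"wx":0,"wy":0,"wz":-1,"tx":0,"ty":0,"tz":-1,"fingers":0.5}
    - {"wx":0,"wy":0,"wz":-1,"tx":0,"ty":0,"tz":-1,"fingers":0.5}
    - {"wx":0,"wy":0,"wz":-1,"tx":0,"ty":0,"tz":-1,"fingers":0.5}
    - {"wx":0,"wy":0,"wz":-1,"tx":0,"ty":0,"tz":-0.5,"fingers":0.5}

```text
clock: 9.95
position: [430.9, 31.0, 143.9]
tool_rot: [1.755, 2.603, 0.002]
wrist_force: [-0.3, 0.3, -0.0]
grip_width: 0.499
gripper_force: 0.0
```

Emit:
drive_tool:
  series:
    - {"wx":0,"wy":0,"wz":-1,"tx":0,"ty":0,"tz":0,"fingers":0.5}
    - {"wx":0,"wy":0,"wz":-1,"tx":0,"ty":0,"tz":0,"fingers":0.5}
    - {"wx":0,"wy":0,"wz":-1,"tx":0,"ty":0,"tz":0,"fingers":0.5}
    - {"wx":0,"wy":0,"wz":-1,"tx":0,"ty":0,"tz":0,"fingers":0.5}
    - {"wx":0,"wy":0,"wz":-1,"tx":0,"ty":0,"tz":0,"fingers":0.5}
    - {"wx":0,"wy":0,"wz":-1,"tx":0,"ty":0,"tz":0,"fingers":0.5}
    - {"wx":0,"wy":0,"wz":-1,"tx":0,"ty":0,"tz":0,"fingers":0.5}
    - {"wx":0,"wy":0,"wz":-1,"tx":0,"ty":0,"tz":0,"fingers":0.5}
    - {"wx":0,"wy":0,"wz":-1,"tx":0,"ty":0,"tz":0,"fingers":0.5}
    - {"wx":0,"wy":0,"wz":-1,"tx":0,"ty":0,"tz":0,"fingers":0.5}

```text
clock: 11.2
position: [429.8, 31.2, 142.2]
tool_rot: [-0.292, -3.128, -0.0]
wrist_force: [0.3, 0.2, -0.4]
grip_width: 0.502
gripper_force: 0.0
```

```bash
python3 - <<'E'
from go import *
from fit import *
go([613,-277.6,14],np.pi/2-.164)
im=snap("top","t1"); D=dt(im,100,250)
print(fit([("top",D,rect(47,71,10))],(613,-277.6,-.164)))
E
```

```text
phi0 1.384 wz -0.22 | tx -9.24 ty -10.99 tz 5.13 | tilt 0.000 q6 -1.51 F [ 0.3  0.2 -0.4] grip 0.502 t 11.2 [429.8  31.2 142.2]
(array([ 6.13060843e+02, -2.77613893e+02, -1.64958391e-01]), np.float64(0.22218766808509827))
```

Emit:
drive_tool:
  series:
    - {"wx":0,"wy":0,"wz":-0.22,"tx":0,"ty":0,"tz":0,"fingers":0.5}
    - {"wx":0,"wy":0,"wz":0,"tx":-0.84,"ty":-1,"tz":0,"fingers":0.5}
    - {"wx":0,"wy":0,"wz":0,"tx":-0.84,"ty":-1,"tz":0,"fingers":0.5}
    - {"wx":0,"wy":0,"wz":0,"tx":-0.84,"ty":-1,"tz":0,"fingers":0.5}
    - {"wx":0,"wy":0,"wz":0,"tx":-0.84,"ty":-1,"tz":0,"fingers":0.5}
    - {"wx":0,"wy":0,"wz":0,"tx":-0.84,"ty":-1,"tz":0,"fingers":0.5}
    - {"wx":0,"wy":0,"wz":0,"tx":-0.84,"ty":-1,"tz":0,"fingers":0.5}
    - {"wx":0,"wy":0,"wz":0,"tx":-0.84,"ty":-1,"tz":0,"fingers":0.5}
    - {"wx":0,"wy":0,"wz":0,"tx":-0.84,"ty":-1,"tz":0,"fingers":0.5}
    - {"wx":0,"wy":0,"wz":0,"tx":-0.84,"ty":-1,"tz":0,"fingers":0.5}

```text
clock: 12.5
position: [579.1, -223.2, 142.0]
tool_rot: [-0.265, -3.13, -0.0]
wrist_force: [0.6, 0.1, 0.8]
grip_width: 0.501
gripper_force: 0.0
```

Emit:
drive_tool:
  series:
    - {"wx":0,"wy":0,"wz":0,"tx":-0.84,"ty":-1,"tz":0,"fingers":0.5}
    - {"wx":0,"wy":0,"wz":0,"tx":-0.84,"ty":-1,"tz":0,"fingers":0.5}
    - {"wx":0,"wy":0,"wz":0,"tx":0,"ty":0,"tz":1,"fingers":0.5}
    - {"wx":0,"wy":0,"wz":0,"tx":0,"ty":0,"tz":1,"fingers":0.5}
    - {"wx":0,"wy":0,"wz":0,"tx":0,"ty":0,"tz":1,"fingers":0.5}
    - {"wx":0,"wy":0,"wz":0,"tx":0,"ty":0,"tz":0.8,"fingers":0.5}
    - {"wx":0,"wy":0,"wz":0,"tx":0,"ty":0,"tz":0,"fingers":0.5}

```text
clock: 13.38
position: [610.2, -277.6, 44.7]
tool_rot: [-0.263, -3.126, -0.003]
wrist_force: [0.7, -0.1, -0.3]
grip_width: 0.502
gripper_force: 0.0
```

```bash
python3 - <<'E'
from go import *
go([613,-277.6,14],np.pi/2-.164)
E
```

```text
phi0 1.403 wz -0.04 | tx -0.11 ty 0.02 tz 1.23 | tilt 0.005 q6 -1.96 F [ 0.7 -0.1 -0.3] grip 0.502 t 13.4 [ 610.2 -277.6   44.7]
```

Emit:
drive_tool:
  series:
    - {"wx":0,"wy":0,"wz":0,"tx":-0.08,"ty":0,"tz":0.7,"fingers":0.5}
    - {"wx":0,"wy":0,"wz":0,"tx":0,"ty":0,"tz":0.5,"fingers":0.5}
    - {"wx":0,"wy":0,"wz":0,"tx":0,"ty":0,"tz":0,"fingers":0.3}
    - {"wx":0,"wy":0,"wz":0,"tx":0,"ty":0,"tz":0,"fingers":0.15}
    - {"wx":0,"wy":0,"wz":0,"tx":0,"ty":0,"tz":0,"fingers":0}
    - {"wx":0,"wy":0,"wz":0,"tx":0,"ty":0,"tz":0,"fingers":0}
    - {"wx":0,"wy":0,"wz":0,"tx":0,"ty":0,"tz":0,"fingers":0}
    - {"wx":0,"wy":0,"wz":0,"tx":0,"ty":0,"tz":0,"fingers":0}

```text
clock: 14.38
position: [614.2, -278.5, 17.9]
tool_rot: [0.263, 3.13, 0.001]
wrist_force: [0.9, 1.5, 2.7]
grip_width: 0.083
gripper_force: 30.0
```

```bash
python3 - <<'E'
from go import *
go([613,-277.6,14],np.pi/2-.164)
o=env.get_obs(); print(o["gripper_force"])
E
```

```text
phi0 1.403 wz -0.04 | tx 0.05 ty 0.03 tz 0.15 | tilt 0.001 q6 -1.96 F [0.9 1.5 2.7] grip 0.083 t 14.4 [ 614.2 -278.5   17.9]
30.00052660703659
```

Emit:
drive_tool:
  series:
    - {"wx":0,"wy":0,"wz":0,"tx":0,"ty":0,"tz":0,"fingers":0.25}
    - {"wx":0,"wy":0,"wz":0,"tx":0,"ty":0,"tz":0.15,"fingers":0.25}
    - {"wx":0,"wy":0,"wz":0,"tx":0,"ty":0,"tz":0,"fingers":0}
    - {"wx":0,"wy":0,"wz":0,"tx":0,"ty":0,"tz":0,"fingers":0}
    - {"wx":0,"wy":0,"wz":0,"tx":0,"ty":0,"tz":0,"fingers":0}
    - {"wx":0,"wy":0,"wz":0,"tx":0,"ty":0,"tz":0,"fingers":0}

```text
clock: 15.12
position: [613.4, -278.8, 13.0]
tool_rot: [-0.263, -3.13, -0.0]
wrist_force: [-0.2, -0.2, -2.0]
grip_width: 0.082
gripper_force: 30.0
```

Emit:
drive_tool:
  series:
    - {"wx":0,"wy":0,"wz":0,"tx":0,"ty":0,"tz":-0.5,"fingers":0}
    - {"wx":0,"wy":0,"wz":0,"tx":0,"ty":0,"tz":-1,"fingers":0}
    - {"wx":0,"wy":0,"wz":0,"tx":0,"ty":0,"tz":-1,"fingers":0}
    - {"wx":0,"wy":0,"wz":0,"tx":0,"ty":0,"tz":-1,"fingers":0}
    - {"wx":0,"wy":0,"wz":0,"tx":0,"ty":0,"tz":-1,"fingers":0}
    - {"wx":0,"wy":0,"wz":0,"tx":0,"ty":0,"tz":-1,"fingers":0}
    - {"wx":0,"wy":0,"wz":0,"tx":0,"ty":0,"tz":0,"fingers":0}
    - {"wx":0,"wy":0,"wz":0,"tx":0,"ty":0,"tz":0,"fingers":0}

```text
clock: 16.12
position: [613.1, -278.5, 150.1]
tool_rot: [-0.263, -3.129, -0.001]
wrist_force: [0.0, -0.1, -3.9]
grip_width: 0.083
gripper_force: 30.0
```

```bash
python3 - <<'E'
from go import *
go(case(0,0,20),np.pi/2+CA)
E
```

```text
phi0 1.403 wz -1.48 | tx -1.32 ty 12.21 tz 5.20 | tilt 0.002 q6 -1.96 F [ 0.  -0.1 -3.9] grip 0.083 t 16.1 [ 613.1 -278.5  150.1]
```

Emit:
drive_tool:
  series:
    - {"wx":0,"wy":0,"wz":-1,"tx":0,"ty":0,"tz":0,"fingers":0}
    - {"wx":0,"wy":0,"wz":-0.48,"tx":0,"ty":0,"tz":0,"fingers":0}
    - {"wx":0,"wy":0,"wz":0,"tx":-0.1,"ty":0.94,"tz":0,"fingers":0}
    - {"wx":0,"wy":0,"wz":0,"tx":-0.1,"ty":0.94,"tz":0,"fingers":0}
    - {"wx":0,"wy":0,"wz":0,"tx":-0.1,"ty":0.94,"tz":0,"fingers":0}
    - {"wx":0,"wy":0,"wz":0,"tx":-0.1,"ty":0.94,"tz":0,"fingers":0}
    - {"wx":0,"wy":0,"wz":0,"tx":-0.1,"ty":0.94,"tz":0,"fingers":0}
    - {"wx":0,"wy":0,"wz":0,"tx":-0.1,"ty":0.94,"tz":0,"fingers":0}
    - {"wx":0,"wy":0,"wz":0,"tx":-0.1,"ty":0.94,"tz":0,"fingers":0}
    - {"wx":0,"wy":0,"wz":0,"tx":-0.1,"ty":0.94,"tz":0,"fingers":0}

```text
clock: 17.38
position: [637.7, -89.8, 151.0]
tool_rot: [0.031, 3.141, -0.0]
wrist_force: [0.2, 0.7, -3.9]
grip_width: 0.079
gripper_force: 30.0
```

Emit:
drive_tool:
  series:
    - {"wx":0,"wy":0,"wz":0,"tx":-0.1,"ty":0.94,"tz":0,"fingers":0}
    - {"wx":0,"wy":0,"wz":0,"tx":-0.1,"ty":0.94,"tz":0,"fingers":0}
    - {"wx":0,"wy":0,"wz":0,"tx":-0.1,"ty":0.94,"tz":0,"fingers":0}
    - {"wx":0,"wy":0,"wz":0,"tx":-0.1,"ty":0.94,"tz":0,"fingers":0}
    - {"wx":0,"wy":0,"wz":0,"tx":-0.1,"ty":0.94,"tz":0,"fingers":0}
    - {"wx":0,"wy":0,"wz":0,"tx":0,"ty":0,"tz":0,"fingers":0}
    - {"wx":0,"wy":0,"wz":0,"tx":0,"ty":0,"tz":0,"fingers":0}

```text
clock: 18.25
position: [652.3, 25.7, 150.9]
tool_rot: [-0.031, -3.141, 0.001]
wrist_force: [-0.6, -0.3, -3.3]
grip_width: 0.087
gripper_force: 30.0
```

```bash
python3 - <<'E'
from go import *
from fit import *
for k in range(3): go(case(0,0,20),np.pi/2+CA); env.grab_frame("side") if k<2 else 0
o=env.get_obs()["position"]
im=snap("top","t2"); s=snap("side","s2")
c=[]
for n,i,of in(("top",im,(200,140)),("side",s,(190,150))):
    a=cv2.resize(i[of[1]:of[1]+100,of[0]:of[0]+100],None,fx=4,fy=4,interpolation=cv2.INTER_CUBIC)
    draw(a,n,pts(rect(47,71,10),(o[0],o[1],CA))+[0,0,o[2]-13],4,np.array(of)-.5)
    draw(a,n,pts(rect(47,71,0),(o[0],o[1],CA))+[0,0,o[2]-13],4,np.array(of)-.5,(0,0,255)); c.append(a)
cv2.imwrite("pics/c2.png",np.hstack(c))
E
```

```text
phi0 1.551 wz 0.00 | tx 0.00 ty 0.01 tz 5.24 | tilt 0.001 q6 -1.64 F [-0.6 -0.3 -3.3] grip 0.087 t 18.2 [652.3  25.7 150.9]
phi0 1.551 wz -0.00 | tx 0.00 ty 0.03 tz 5.23 | tilt 0.001 q6 -1.64 F [-0.5 -0.6 -3.7] grip 0.078 t 18.3 [652.3  25.3 150.9]
phi0 1.550 wz -0.01 | tx 0.00 ty 0.04 tz 5.24 | tilt 0.000 q6 -1.64 F [ 0.7 -0.1 -3.8] grip 0.083 t 18.4 [652.3  25.1 150.9]
```

View pics/c2.png

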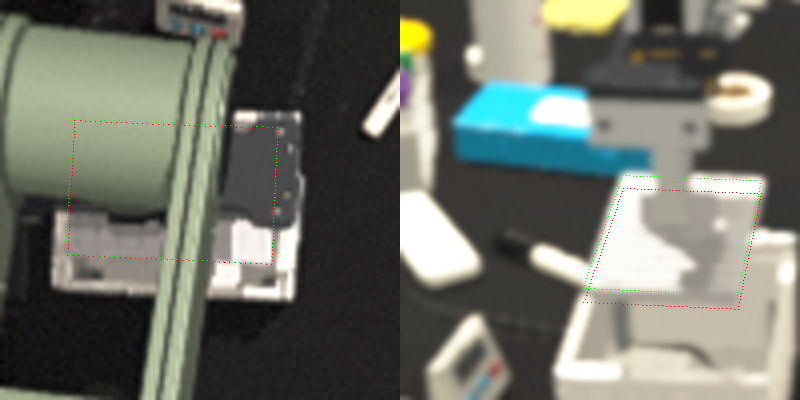

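Emit:
drive_tool:
  series:
    - {"wx":0,"wy":0,"wz":0,"tx":0,"ty":0.02,"tz":0.7,"fingers":0}
    - {"wx":0,"wy":0,"wz":0,"tx":0,"ty":0,"tz":0.6,"fingers":0}
    - {"wx":0,"wy":0,"wz":0,"tx":0,"ty":0,"tz":0.5,"fingers":0}
    - {"wx":0,"wy":0,"wz":0,"tx":0,"ty":0,"tz":0.5,"fingers":0}
    - {"wx":0,"wy":0,"wz":0,"tx":0,"ty":0,"tz":0.4,"fingers":0}
    - {"wx":0,"wy":0,"wz":0,"tx":0,"ty":0,"tz":0.4,"fingers":0}
    - {"wx":0,"wy":0,"wz":0,"tx":0,"ty":0,"tz":0.1,"fingers":0}

```text
clock: 19.32
position: [651.7, 26.5, 69.9]
tool_rot: [-0.031, -3.14, -0.0]
wrist_force: [-0.4, -0.4, -3.6]
grip_width: 0.083
gripper_force: 30.0
```

Emit:
drive_tool:
  series:
    - {"wx":0,"wy":0,"wz":0,"tx":0,"ty":0,"tz":0.2,"fingers":0}
    - {"wx":0,"wy":0,"wz":0,"tx":0,"ty":0,"tz":0.2,"fingers":0}
    - {"wx":0,"wy":0,"wz":0,"tx":0,"ty":0,"tz":0.2,"fingers":0}
    - {"wx":0,"wy":0,"wz":0,"tx":0,"ty":0,"tz":0,"fingers":0}

```text
clock: 19.82
position: [651.8, 26.4, 55.3]
tool_rot: [-0.031, -3.14, -0.0]
wrist_force: [0.4, 0.1, -4.0]
grip_width: 0.079
gripper_force: 30.0
```

Underside is below the post tops with no contact. Continuing down.

Emit:
drive_tool:
  series:
    - {"wx":0,"wy":0,"wz":0,"tx":0,"ty":0,"tz":0.4,"fingers":0}
    - {"wx":0,"wy":0,"wz":0,"tx":0,"ty":0,"tz":0.4,"fingers":0}
    - {"wx":0,"wy":0,"wz":0,"tx":0,"ty":0,"tz":0.3,"fingers":0}
    - {"wx":0,"wy":0,"wz":0,"tx":0,"ty":0,"tz":0.15,"fingers":0}
    - {"wx":0,"wy":0,"wz":0,"tx":0,"ty":0,"tz":0.1,"fingers":0}
    - {"wx":0,"wy":0,"wz":0,"tx":0,"ty":0,"tz":0,"fingers":0}

```text
clock: 20.58
position: [652.3, 26.4, 22.2]
tool_rot: [-0.031, -3.141, -0.0]
wrist_force: [-0.5, 0.4, -2.7]
grip_width: 0.079
gripper_force: 30.0
```

Emit:
drive_tool:
  series:
    - {"wx":0,"wy":0,"wz":0,"tx":0,"ty":0,"tz":0.06,"fingers":0}
    - {"wx":0,"wy":0,"wz":0,"tx":0,"ty":0,"tz":0,"fingers":0}

```text
clock: 20.82
position: [652.4, 26.4, 20.8]
tool_rot: [0.031, 3.141, -0.0]
wrist_force: [-0.2, -0.9, -3.0]
grip_width: 0.08
gripper_force: 30.0
```

Emit:
drive_tool:
  series:
    - {"wx":0,"wy":0,"wz":0,"tx":0,"ty":0,"tz":0.06,"fingers":0}
    - {"wx":0,"wy":0,"wz":0,"tx":0,"ty":0,"tz":0,"fingers":0.15}
    - {"wx":0,"wy":0,"wz":0,"tx":0,"ty":0,"tz":0,"fingers":0.3}
    - {"wx":0,"wy":0,"wz":0,"tx":0,"ty":0,"tz":0,"fingers":0.3}
    - {"wx":0,"wy":0,"wz":0,"tx":0,"ty":0,"tz":-0.4,"fingers":0.3}
    - {"wx":0,"wy":0,"wz":0,"tx":0,"ty":0,"tz":-1,"fingers":0.3}
    - {"wx":0,"wy":0,"wz":0,"tx":0,"ty":0,"tz":-1,"fingers":0.3}
    - {"wx":0,"wy":0,"wz":0,"tx":0,"ty":0,"tz":-1,"fingers":0.3}
    - {"wx":0,"wy":0,"wz":0.5,"tx":0,"ty":0,"tz":-1,"fingers":0.3}
    - {"wx":0,"wy":0,"wz":1,"tx":0,"ty":0,"tz":-1,"fingers":0.3}

```text
clock: 22.08
position: [652.5, 26.4, 156.1]
tool_rot: [0.271, 3.129, 0.0]
wrist_force: [0.8, 0.1, -0.6]
grip_width: 0.298
gripper_force: 0.0
```

Emit:
drive_tool:
  series:
    - {"wx":0,"wy":0,"wz":1,"tx":0,"ty":0,"tz":0,"fingers":0.9}
    - {"wx":0,"wy":0,"wz":1,"tx":0,"ty":0,"tz":0,"fingers":0.9}
    - {"wx":0,"wy":0,"wz":1,"tx":0,"ty":0,"tz":0,"fingers":0.9}
    - {"wx":0,"wy":0,"wz":1,"tx":0,"ty":0,"tz":0,"fingers":0.9}
    - {"wx":0,"wy":0,"wz":1,"tx":0,"ty":0,"tz":0,"fingers":0.9}
    - {"wx":0,"wy":0,"wz":1,"tx":0,"ty":0,"tz":0,"fingers":0.9}
    - {"wx":0,"wy":0,"wz":1,"tx":0,"ty":0,"tz":0,"fingers":0.9}
    - {"wx":0,"wy":0,"wz":1,"tx":0,"ty":0,"tz":0,"fingers":0.9}
    - {"wx":0,"wy":0,"wz":1,"tx":0,"ty":0,"tz":0,"fingers":0.9}
    - {"wx":0,"wy":0,"wz":1,"tx":0,"ty":0,"tz":0,"fingers":0.9}

```text
clock: 23.32
position: [652.5, 26.4, 155.2]
tool_rot: [1.738, 2.616, 0.001]
wrist_force: [0.7, 0.0, -0.2]
grip_width: 0.896
gripper_force: 0.0
```

```bash
cat > dish.py <<'E'
from go import *
def dishes(n="top"):
    im=env.grab_frame(n); g=cv2.cvtColor(im,cv2.COLOR_BGR2GRAY)
    N,L,S,C=cv2.connectedComponentsWithStats((g>110).astype(np.uint8))
    for i in range(1,N):
        w=px2w(n,*C[i],11)
        if 250<S[i,4]<1000 and 120<w[1]<450 and 300<w[0]<640: print(n,np.round(w,1),S[i,2:])
    return im
E
python3 - <<'E'
from dish import *
go([534,246.3,100],CA); dishes(); dishes("side")
E
```

```text
phi0 0.398 wz 4.18 | tx 8.70 ty -4.92 tz 2.21 | tilt 0.001 q6 -0.49 F [ 0.7  0.  -0.2] grip 0.896 t 23.3 [652.5  26.4 155.2]
top [415.4 358.6  11. ] [ 21  20 329]
side [533.4 246.7  11. ] [ 30  26 608]
side [402.8 237.8  11. ] [ 30  26 616]
side [414.6 359.5  11. ] [ 34  32 839]
```

Emit:
drive_tool:
  series:
    - {"wx":0,"wy":0,"wz":1,"tx":0,"ty":0,"tz":0,"fingers":0.9}
    - {"wx":0,"wy":0,"wz":1,"tx":0,"ty":0,"tz":0,"fingers":0.9}
    - {"wx":0,"wy":0,"wz":1,"tx":0,"ty":0,"tz":0,"fingers":0.9}
    - {"wx":0,"wy":0,"wz":1,"tx":0,"ty":0,"tz":0,"fingers":0.9}
    - {"wx":0,"wy":0,"wz":0.18,"tx":0,"ty":0,"tz":0,"fingers":0.9}
    - {"wx":0,"wy":0,"wz":0,"tx":1,"ty":-0.57,"tz":0,"fingers":0.9}
    - {"wx":0,"wy":0,"wz":0,"tx":1,"ty":-0.57,"tz":0,"fingers":0.9}
    - {"wx":0,"wy":0,"wz":0,"tx":1,"ty":-0.57,"tz":0,"fingers":0.9}
    - {"wx":0,"wy":0,"wz":0,"tx":1,"ty":-0.57,"tz":0,"fingers":0.9}
    - {"wx":0,"wy":0,"wz":0,"tx":1,"ty":-0.57,"tz":0,"fingers":0.9}

```text
clock: 24.68
position: [582.8, 153.4, 154.6]
tool_rot: [2.237, 2.205, 0.001]
wrist_force: [0.5, 0.7, -0.7]
grip_width: 0.897
gripper_force: 0.0
```

Emit:
drive_tool:
  series:
    - {"wx":0,"wy":0,"wz":0,"tx":1,"ty":-0.57,"tz":0,"fingers":0.9}
    - {"wx":0,"wy":0,"wz":0,"tx":1,"ty":-0.57,"tz":0,"fingers":0.9}
    - {"wx":0,"wy":0,"wz":0,"tx":1,"ty":-0.57,"tz":0.3,"fingers":0.9}
    - {"wx":0,"wy":0,"wz":0,"tx":0.7,"ty":-0.36,"tz":0.5,"fingers":0.9}
    - {"wx":0,"wy":0,"wz":0,"tx":0,"ty":0,"tz":1,"fingers":0.9}
    - {"wx":0,"wy":0,"wz":0,"tx":0,"ty":0,"tz":1,"fingers":0.9}
    - {"wx":0,"wy":0,"wz":0,"tx":0,"ty":0,"tz":1,"fingers":0.9}
    - {"wx":0,"wy":0,"wz":0,"tx":0,"ty":0,"tz":0.7,"fingers":0.9}
    - {"wx":0,"wy":0,"wz":0,"tx":0,"ty":0,"tz":0,"fingers":0.9}

```text
clock: 25.8
position: [531.6, 245.4, 39.8]
tool_rot: [-2.239, -2.202, 0.005]
wrist_force: [-0.9, -0.6, 0.3]
grip_width: 0.902
gripper_force: 0.0
```

```bash
python3 - <<'E'
from go import *
go([533.9,246.4,3],CA)
E
```

```text
phi0 -0.017 wz 0.03 | tx 0.04 ty 0.09 tz 1.47 | tilt 0.004 q6 0.30 F [-0.9 -0.6  0.3] grip 0.902 t 25.8 [531.6 245.4  39.8]
```

Emit:
drive_tool:
  series:
    - {"wx":0,"wy":0,"wz":0,"tx":0.04,"ty":0.08,"tz":0.8,"fingers":0.9}
    - {"wx":0,"wy":0,"wz":0,"tx":0,"ty":0,"tz":0.6,"fingers":0.9}
    - {"wx":0,"wy":0,"wz":0,"tx":0,"ty":0,"tz":0,"fingers":0.75}
    - {"wx":0,"wy":0,"wz":0,"tx":0,"ty":0,"tz":0,"fingers":0.72}

```text
clock: 26.3
position: [535.2, 247.0, 6.8]
tool_rot: [2.24, 2.202, 0.0]
wrist_force: [0.4, 0.2, 0.3]
grip_width: 0.738
gripper_force: 0.0
```

Emit:
drive_tool:
  series:
    - {"wx":0,"wy":0,"wz":0,"tx":0,"ty":0,"tz":0.1,"fingers":0.7}
    - {"wx":0,"wy":0,"wz":0,"tx":0,"ty":0,"tz":0,"fingers":0.6}
    - {"wx":0,"wy":0,"wz":0,"tx":0,"ty":0,"tz":0,"fingers":0.5}
    - {"wx":0,"wy":0,"wz":0,"tx":0,"ty":0,"tz":0,"fingers":0.5}

```text
clock: 26.8
position: [535.2, 247.0, 4.5]
tool_rot: [2.24, 2.202, 0.001]
wrist_force: [-1.1, -0.9, 0.2]
grip_width: 0.649
gripper_force: 30.0
```

```bash
python3 - <<'E'
from go import *
go(case(0,37.5,20),CA)
E
```

```text
phi0 -0.017 wz 0.03 | tx -7.24 ty 4.86 tz -0.62 | tilt 0.000 q6 0.30 F [-1.1 -0.9  0.2] grip 0.649 t 26.8 [535.2 247.    4.5]
```

Emit:
drive_tool:
  series:
    - {"wx":0,"wy":0,"wz":0,"tx":0,"ty":0,"tz":-0.5,"fingers":0.5}
    - {"wx":0,"wy":0,"wz":0,"tx":0,"ty":0,"tz":-1,"fingers":0.5}
    - {"wx":0,"wy":0,"wz":0,"tx":0,"ty":0,"tz":-1,"fingers":0.5}
    - {"wx":0,"wy":0,"wz":0,"tx":0,"ty":0,"tz":-1,"fingers":0.5}
    - {"wx":0,"wy":0,"wz":0,"tx":0,"ty":0,"tz":-1,"fingers":0.5}
    - {"wx":0,"wy":0,"wz":0,"tx":-0.9,"ty":0.6,"tz":-0.5,"fingers":0.5}
    - {"wx":0,"wy":0,"wz":0,"tx":-0.9,"ty":0.6,"tz":0,"fingers":0.5}
    - {"wx":0,"wy":0,"wz":0,"tx":-0.9,"ty":0.6,"tz":0,"fingers":0.5}
    - {"wx":0,"wy":0,"wz":0,"tx":-0.9,"ty":0.6,"tz":0,"fingers":0.5}
    - {"wx":0,"wy":0,"wz":0,"tx":-0.9,"ty":0.6,"tz":0,"fingers":0.5}

```text
clock: 28.05
position: [608.7, 132.4, 130.2]
tool_rot: [2.24, 2.202, 0.001]
wrist_force: [1.2, 0.5, -0.2]
grip_width: 0.655
gripper_force: 30.0
```

Emit:
drive_tool:
  series:
    - {"wx":0,"wy":0,"wz":0,"tx":-0.9,"ty":0.6,"tz":0,"fingers":0.5}
    - {"wx":0,"wy":0,"wz":0,"tx":-0.9,"ty":0.6,"tz":0,"fingers":0.5}
    - {"wx":0,"wy":0,"wz":0,"tx":-0.9,"ty":0.6,"tz":0,"fingers":0.5}
    - {"wx":0,"wy":0,"wz":0,"tx":0,"ty":0,"tz":0.5,"fingers":0.5}
    - {"wx":0,"wy":0,"wz":0,"tx":0,"ty":0,"tz":0,"fingers":0.5}

```text
clock: 28.68
position: [650.0, 65.3, 114.4]
tool_rot: [-2.238, -2.2, 0.004]
wrist_force: [-0.5, -0.3, -1.0]
grip_width: 0.652
gripper_force: 30.0
```

```bash
python3 - <<'E'
from dish import *
go(case(0,37.5,20.5),CA); dishes("side")
E
```

```text
phi0 -0.017 wz 0.03 | tx -0.07 ty 0.12 tz 3.75 | tilt 0.005 q6 -0.02 F [-0.5 -0.3 -1. ] grip 0.652 t 28.7 [650.   65.3 114.4]
side [445.  267.3  11. ] [ 31  27 659]
side [414.7 359.6  11. ] [ 34  32 843]
```

Emit:
drive_tool:
  series:
    - {"wx":0,"wy":0,"wz":0,"tx":-0.06,"ty":0.08,"tz":0.8,"fingers":0.5}
    - {"wx":0,"wy":0,"wz":0,"tx":0,"ty":0,"tz":0.8,"fingers":0.5}
    - {"wx":0,"wy":0,"wz":0,"tx":0,"ty":0,"tz":0.8,"fingers":0.5}
    - {"wx":0,"wy":0,"wz":0,"tx":0,"ty":0,"tz":0.6,"fingers":0.5}
    - {"wx":0,"wy":0,"wz":0,"tx":0,"ty":0,"tz":0.4,"fingers":0.5}
    - {"wx":0,"wy":0,"wz":0,"tx":0,"ty":0,"tz":0.2,"fingers":0.5}
    - {"wx":0,"wy":0,"wz":0,"tx":0,"ty":0,"tz":0.1,"fingers":0.5}
    - {"wx":0,"wy":0,"wz":0,"tx":0,"ty":0,"tz":0,"fingers":0.5}

```text
clock: 29.72
position: [654.4, 63.3, 24.7]
tool_rot: [2.24, 2.202, 0.001]
wrist_force: [0.6, 0.2, 0.3]
grip_width: 0.652
gripper_force: 30.0
```

```bash
python3 - <<'E'
from go import *
go(case(0,37.5,20.5),CA)
E
```

```text
phi0 -0.017 wz 0.03 | tx 0.01 ty -0.06 tz 0.17 | tilt 0.001 q6 -0.02 F [0.6 0.2 0.3] grip 0.652 t 29.7 [654.4  63.3  24.7]
```

Emit:
drive_tool:
  series:
    - {"wx":0,"wy":0,"wz":0,"tx":0,"ty":-0.05,"tz":0.13,"fingers":0.5}
    - {"wx":0,"wy":0,"wz":0,"tx":0,"ty":0,"tz":0.03,"fingers":0.5}
    - {"wx":0,"wy":0,"wz":0,"tx":0,"ty":0,"tz":0,"fingers":0.74}
    - {"wx":0,"wy":0,"wz":0,"tx":0,"ty":0,"tz":0,"fingers":0.76}
    - {"wx":0,"wy":0,"wz":0,"tx":0,"ty":0,"tz":-0.3,"fingers":0.76}
    - {"wx":0,"wy":0,"wz":0,"tx":0,"ty":0,"tz":-0.8,"fingers":0.76}
    - {"wx":0,"wy":0,"wz":0,"tx":0,"ty":0,"tz":-1,"fingers":0.76}
    - {"wx":0,"wy":0,"wz":0,"tx":0,"ty":0,"tz":-1,"fingers":0.9}
    - {"wx":0,"wy":0,"wz":0,"tx":0,"ty":0,"tz":-1,"fingers":0.9}
    - {"wx":0,"wy":0,"wz":0,"tx":0.3,"ty":-0.3,"tz":-0.3,"fingers":0.9}

```text
clock: 30.98
position: [647.6, 70.8, 134.3]
tool_rot: [2.238, 2.198, 0.007]
wrist_force: [0.2, 0.4, -0.1]
grip_width: 0.9
gripper_force: 0.0
```

Emit:
drive_tool:
  series:
    - {"wx":0,"wy":0,"wz":0,"tx":0.95,"ty":-1,"tz":0,"fingers":0.9}
    - {"wx":0,"wy":0,"wz":0,"tx":0.95,"ty":-1,"tz":0,"fingers":0.9}
    - {"wx":0,"wy":0,"wz":0,"tx":0.95,"ty":-1,"tz":0,"fingers":0.9}
    - {"wx":0,"wy":0,"wz":0,"tx":0.95,"ty":-1,"tz":0,"fingers":0.9}
    - {"wx":0,"wy":0,"wz":0,"tx":0.95,"ty":-1,"tz":0,"fingers":0.9}
    - {"wx":0,"wy":0,"wz":0,"tx":0.95,"ty":-1,"tz":0,"fingers":0.9}
    - {"wx":0,"wy":0,"wz":0,"tx":0,"ty":0,"tz":0,"fingers":0.9}

```text
clock: 31.85
position: [495.2, 217.5, 130.0]
tool_rot: [-2.236, -2.206, 0.002]
wrist_force: [-0.0, 0.1, 0.1]
grip_width: 0.899
gripper_force: 0.0
```

```bash
python3 - <<'E'
from dish import *
im=dishes("side"); dishes()
go([445,267.3,4.5],CA)
cv2.imwrite("pics/s3.png",cv2.resize(im[170:380,180:460],(800,600),interpolation=cv2.INTER_CUBIC))
E
```

```text
side [445.  267.3  11. ] [ 31  27 664]
side [414.7 359.8  11. ] [ 34  31 836]
phi0 -0.016 wz 0.04 | tx 2.00 ty -2.14 tz 5.03 | tilt 0.001 q6 0.27 F [0.3 0.2 0.7] grip 0.897 t 31.9 [497.6 216.1 130.3]
```

View pics/s3.png

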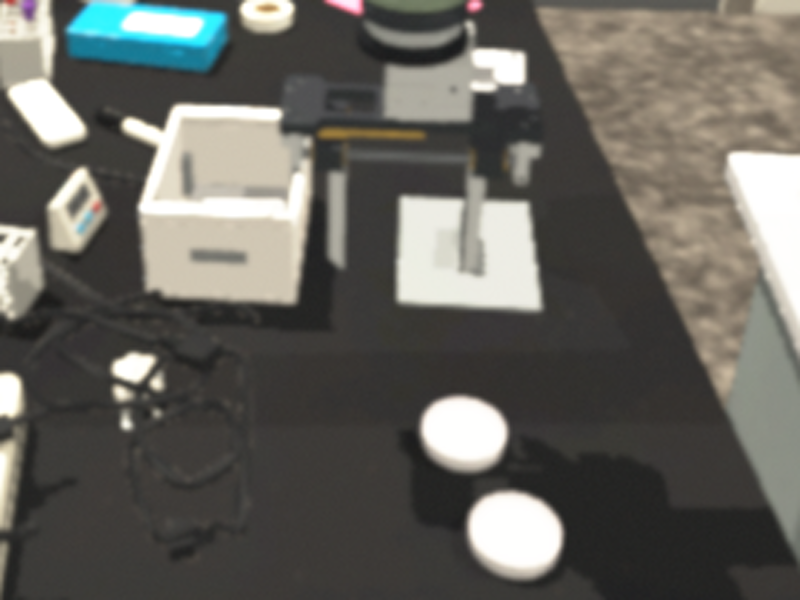

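The side view shows the base plate in the case and two dishes left on the table at crop (464,432) and (515,533). The lid lies flat at (465,255).

Emit:
drive_tool:
  series:
    - {"wx":0,"wy":0,"wz":0,"tx":0.7,"ty":-0.7,"tz":0,"fingers":0.9}
    - {"wx":0,"wy":0,"wz":0,"tx":0.7,"ty":-0.7,"tz":0,"fingers":0.9}
    - {"wx":0,"wy":0,"wz":0,"tx":0.6,"ty":-0.7,"tz":0.6,"fingers":0.9}
    - {"wx":0,"wy":0,"wz":0,"tx":0,"ty":0,"tz":0.9,"fingers":0.9}
    - {"wx":0,"wy":0,"wz":0,"tx":0,"ty":0,"tz":0.9,"fingers":0.9}
    - {"wx":0,"wy":0,"wz":0,"tx":0,"ty":0,"tz":0.9,"fingers":0.9}
    - {"wx":0,"wy":0,"wz":0,"tx":0,"ty":0,"tz":0.8,"fingers":0.9}
    - {"wx":0,"wy":0,"wz":0,"tx":0,"ty":0,"tz":0.5,"fingers":0.9}
    - {"wx":0,"wy":0,"wz":0,"tx":0,"ty":0,"tz":0.2,"fingers":0.9}
    - {"wx":0,"wy":0,"wz":0,"tx":0,"ty":0,"tz":0,"fingers":0.8}

```text
clock: 33.2
position: [446.5, 266.8, 10.3]
tool_rot: [2.241, 2.202, 0.0]
wrist_force: [0.1, 0.5, -0.1]
grip_width: 0.827
gripper_force: 0.0
```

```bash
python3 - <<'E'
from dish import *
go([445,267.3,4.5],CA)
E
```

```text
phi0 -0.017 wz 0.03 | tx 0.02 ty -0.06 tz 0.23 | tilt 0.000 q6 0.39 F [ 0.1  0.5 -0.1] grip 0.827 t 33.2 [446.5 266.8  10.3]
```

Emit:
drive_tool:
  series:
    - {"wx":0,"wy":0,"wz":0,"tx":0,"ty":-0.05,"tz":0.22,"fingers":0.75}
    - {"wx":0,"wy":0,"wz":0,"tx":0,"ty":0,"tz":0,"fingers":0.6}
    - {"wx":0,"wy":0,"wz":0,"tx":0,"ty":0,"tz":0,"fingers":0.5}
    - {"wx":0,"wy":0,"wz":0,"tx":0,"ty":0,"tz":0,"fingers":0.5}
    - {"wx":0,"wy":0,"wz":0,"tx":0,"ty":0,"tz":0,"fingers":0.5}

```text
clock: 33.83
position: [444.9, 267.0, 4.8]
tool_rot: [2.24, 2.202, 0.0]
wrist_force: [0.1, 0.5, -1.2]
grip_width: 0.653
gripper_force: 30.0
```

Emit:
drive_tool:
  series:
    - {"wx":0,"wy":0,"wz":0,"tx":0,"ty":0,"tz":-0.5,"fingers":0.5}
    - {"wx":0,"wy":0,"wz":0,"tx":0,"ty":0,"tz":-1,"fingers":0.5}
    - {"wx":0,"wy":0,"wz":0,"tx":0,"ty":0,"tz":-1,"fingers":0.5}
    - {"wx":0,"wy":0,"wz":0,"tx":0,"ty":0,"tz":-1,"fingers":0.5}
    - {"wx":0,"wy":0,"wz":0,"tx":0,"ty":0,"tz":-1,"fingers":0.5}
    - {"wx":0,"wy":0,"wz":0,"tx":0,"ty":0,"tz":-0.5,"fingers":0.5}
    - {"wx":0,"wy":0,"wz":0,"tx":0,"ty":0,"tz":0,"fingers":0.5}

```text
clock: 34.7
position: [445.7, 267.3, 131.0]
tool_rot: [2.239, 2.202, 0.004]
wrist_force: [0.3, 0.3, -0.7]
grip_width: 0.652
gripper_force: 30.0
```

```bash
python3 - <<'E'
from dish import *
go(case(0,-37.5,20.5),CA)
E
```

```text
phi0 -0.017 wz 0.03 | tx -10.98 ty 8.45 tz 4.42 | tilt 0.003 q6 0.39 F [ 0.3  0.3 -0.7] grip 0.652 t 34.7 [445.7 267.3 131. ]
```

Emit:
drive_tool:
  series:
    - {"wx":0,"wy":0,"wz":0,"tx":-1,"ty":0.77,"tz":0,"fingers":0.5}
    - {"wx":0,"wy":0,"wz":0,"tx":-1,"ty":0.77,"tz":0,"fingers":0.5}
    - {"wx":0,"wy":0,"wz":0,"tx":-1,"ty":0.77,"tz":0,"fingers":0.5}
    - {"wx":0,"wy":0,"wz":0,"tx":-1,"ty":0.77,"tz":0,"fingers":0.5}
    - {"wx":0,"wy":0,"wz":0,"tx":-1,"ty":0.77,"tz":0,"fingers":0.5}
    - {"wx":0,"wy":0,"wz":0,"tx":-1,"ty":0.77,"tz":0,"fingers":0.5}
    - {"wx":0,"wy":0,"wz":0,"tx":-1,"ty":0.77,"tz":0,"fingers":0.5}
    - {"wx":0,"wy":0,"wz":0,"tx":-1,"ty":0.77,"tz":0,"fingers":0.5}
    - {"wx":0,"wy":0,"wz":0,"tx":-1,"ty":0.77,"tz":0,"fingers":0.5}
    - {"wx":0,"wy":0,"wz":0,"tx":-1,"ty":0.77,"tz":0,"fingers":0.5}

```text
clock: 35.95
position: [632.5, 12.9, 127.8]
tool_rot: [-2.239, -2.201, 0.003]
wrist_force: [0.1, 0.2, -0.3]
grip_width: 0.648
gripper_force: 30.0
```

Emit:
drive_tool:
  series:
    - {"wx":0,"wy":0,"wz":0,"tx":-0.98,"ty":0.75,"tz":0,"fingers":0.5}
    - {"wx":0,"wy":0,"wz":0,"tx":0,"ty":0,"tz":0.5,"fingers":0.5}
    - {"wx":0,"wy":0,"wz":0,"tx":0,"ty":0,"tz":0.5,"fingers":0.5}
    - {"wx":0,"wy":0,"wz":0,"tx":0,"ty":0,"tz":0,"fingers":0.5}
    - {"wx":0,"wy":0,"wz":0,"tx":0,"ty":0,"tz":0,"fingers":0.5}

```text
clock: 36.58
position: [650.8, -10.2, 104.4]
tool_rot: [-2.238, -2.203, 0.001]
wrist_force: [1.3, 0.6, -1.0]
grip_width: 0.649
gripper_force: 30.0
```

```bash
python3 - <<'E'
from dish import *
go(case(0,-37.5,20.5),CA)
E
```

```text
phi0 -0.016 wz 0.04 | tx -0.05 ty 0.03 tz 3.36 | tilt 0.001 q6 -0.13 F [ 1.3  0.6 -1. ] grip 0.649 t 36.6 [650.8 -10.2 104.4]
```

Emit:
drive_tool:
  series:
    - {"wx":0,"wy":0,"wz":0,"tx":-0.05,"ty":0.02,"tz":0.8,"fingers":0.5}
    - {"wx":0,"wy":0,"wz":0,"tx":0,"ty":0,"tz":0.8,"fingers":0.5}
    - {"wx":0,"wy":0,"wz":0,"tx":0,"ty":0,"tz":0.7,"fingers":0.5}
    - {"wx":0,"wy":0,"wz":0,"tx":0,"ty":0,"tz":0.5,"fingers":0.5}
    - {"wx":0,"wy":0,"wz":0,"tx":0,"ty":0,"tz":0.3,"fingers":0.5}
    - {"wx":0,"wy":0,"wz":0,"tx":0,"ty":0,"tz":0.1,"fingers":0.5}
    - {"wx":0,"wy":0,"wz":0,"tx":0,"ty":0,"tz":0,"fingers":0.5}
    - {"wx":0,"wy":0,"wz":0,"tx":0,"ty":0,"tz":0,"fingers":0.5}

```text
clock: 37.58
position: [652.6, -12.5, 25.5]
tool_rot: [2.239, 2.202, 0.001]
wrist_force: [-0.1, 0.3, -0.6]
grip_width: 0.651
gripper_force: 30.0
```

```bash
python3 - <<'E'
from dish import *
go(case(0,-37.5,20.5),CA)
E
```

```text
phi0 -0.017 wz 0.03 | tx 0.04 ty -0.05 tz 0.20 | tilt 0.002 q6 -0.13 F [-0.1  0.3 -0.6] grip 0.651 t 37.6 [652.6 -12.5  25.5]
```

Emit:
drive_tool:
  series:
    - {"wx":0,"wy":0,"wz":0,"tx":0.03,"ty":-0.03,"tz":0.15,"fingers":0.5}
    - {"wx":0,"wy":0,"wz":0,"tx":0,"ty":0,"tz":0.04,"fingers":0.5}
    - {"wx":0,"wy":0,"wz":0,"tx":0,"ty":0,"tz":0,"fingers":0.74}
    - {"wx":0,"wy":0,"wz":0,"tx":0,"ty":0,"tz":0,"fingers":0.76}
    - {"wx":0,"wy":0,"wz":0,"tx":0,"ty":0,"tz":-0.3,"fingers":0.76}
    - {"wx":0,"wy":0,"wz":0,"tx":0,"ty":0,"tz":-0.8,"fingers":0.76}
    - {"wx":0,"wy":0,"wz":0,"tx":0,"ty":0,"tz":-1,"fingers":0.76}
    - {"wx":0,"wy":0,"wz":0,"tx":0,"ty":0,"tz":-1,"fingers":0.9}
    - {"wx":0,"wy":0,"wz":0,"tx":0,"ty":0,"tz":-1,"fingers":0.9}
    - {"wx":0,"wy":0,"wz":0,"tx":0.4,"ty":-0.2,"tz":-0.3,"fingers":0.9}

```text
clock: 38.83
position: [648.5, -2.0, 133.9]
tool_rot: [2.238, 2.198, 0.006]
wrist_force: [0.5, 1.3, 0.2]
grip_width: 0.901
gripper_force: 0.0
```

Emit:
drive_tool:
  series:
    - {"wx":0,"wy":0,"wz":0,"tx":1,"ty":-0.66,"tz":0,"fingers":0.9}
    - {"wx":0,"wy":0,"wz":0,"tx":1,"ty":-0.66,"tz":0,"fingers":0.9}
    - {"wx":0,"wy":0,"wz":0,"tx":1,"ty":-0.66,"tz":0,"fingers":0.9}
    - {"wx":0,"wy":0,"wz":0,"tx":1,"ty":-0.66,"tz":0,"fingers":0.9}
    - {"wx":0,"wy":0,"wz":0,"tx":1,"ty":-0.66,"tz":0,"fingers":0.9}
    - {"wx":0,"wy":0,"wz":0,"tx":1,"ty":-0.66,"tz":0,"fingers":0.9}
    - {"wx":0,"wy":0,"wz":0,"tx":1,"ty":-0.66,"tz":0,"fingers":0.9}
    - {"wx":0,"wy":0,"wz":0,"tx":1,"ty":-0.66,"tz":0,"fingers":0.9}
    - {"wx":0,"wy":0,"wz":0,"tx":1,"ty":-0.66,"tz":0,"fingers":0.9}
    - {"wx":0,"wy":0,"wz":0,"tx":1,"ty":-0.66,"tz":0,"fingers":0.9}

```text
clock: 40.08
position: [484.0, 252.4, 129.8]
tool_rot: [-2.239, -2.202, 0.001]
wrist_force: [0.2, -0.3, 0.3]
grip_width: 0.901
gripper_force: 0.0
```

```bash
python3 - <<'E'
from dish import *
im=dishes(); dishes("side"); go([415,359.2,4.5],CA)
cv2.imwrite("pics/t4.png",cv2.resize(im[150:230,200:300],(800,640))[:600])
E
```

```text
side [414.6 359.5  11. ] [ 34  32 842]
phi0 -0.013 wz 0.07 | tx 4.18 ty -2.81 tz 5.01 | tilt 0.002 q6 0.34 F [ 0.3 -0.4  0.5] grip 0.903 t 40.2 [483.1 253.4 129.7]
```

View pics/t4.png

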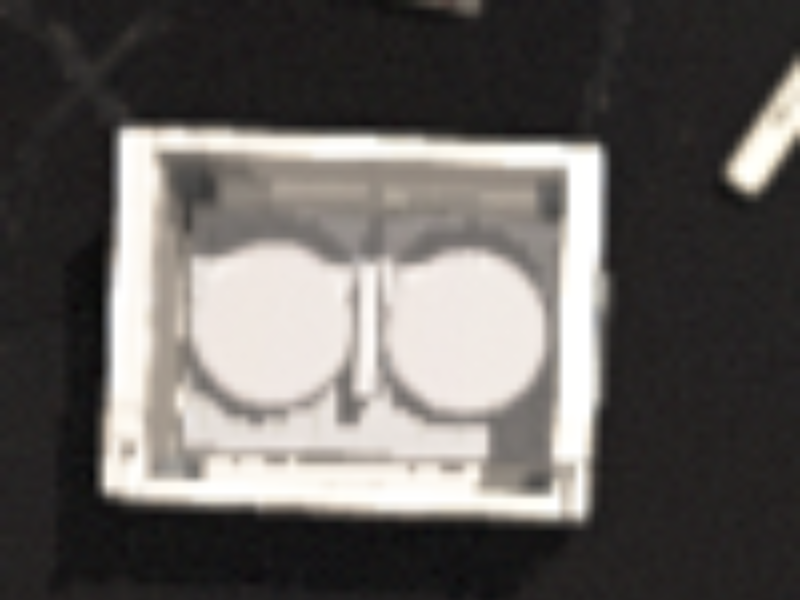

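The top view shows both dishes flat on the base plate on either side of the bar, at crop (270,325) and (465,330).

Emit:
drive_tool:
  series:
    - {"wx":0,"wy":0,"wz":0,"tx":0.83,"ty":-0.56,"tz":0,"fingers":0.9}
    - {"wx":0,"wy":0,"wz":0,"tx":0.83,"ty":-0.56,"tz":0,"fingers":0.9}
    - {"wx":0,"wy":0,"wz":0,"tx":0.83,"ty":-0.56,"tz":0,"fingers":0.9}
    - {"wx":0,"wy":0,"wz":0,"tx":0.83,"ty":-0.56,"tz":0.5,"fingers":0.9}
    - {"wx":0,"wy":0,"wz":0,"tx":0.83,"ty":-0.56,"tz":0.9,"fingers":0.9}
    - {"wx":0,"wy":0,"wz":0,"tx":0,"ty":0,"tz":0.9,"fingers":0.9}
    - {"wx":0,"wy":0,"wz":0,"tx":0,"ty":0,"tz":0.9,"fingers":0.9}
    - {"wx":0,"wy":0,"wz":0,"tx":0,"ty":0,"tz":0.9,"fingers":0.9}
    - {"wx":0,"wy":0,"wz":0,"tx":0,"ty":0,"tz":0.5,"fingers":0.9}
    - {"wx":0,"wy":0,"wz":0,"tx":0,"ty":0,"tz":0.1,"fingers":0.9}

```text
clock: 41.42
position: [417.0, 355.5, 11.7]
tool_rot: [-2.24, -2.202, 0.003]
wrist_force: [0.2, -0.5, 1.1]
grip_width: 0.903
gripper_force: 0.0
```

Emit:
drive_tool:
  series:
    - {"wx":0,"wy":0,"wz":0,"tx":0,"ty":0,"tz":0,"fingers":0.85}
    - {"wx":0,"wy":0,"wz":0,"tx":0,"ty":0,"tz":0,"fingers":0.8}

```text
clock: 41.68
position: [418.2, 356.6, 13.5]
tool_rot: [2.24, 2.202, 0.003]
wrist_force: [0.4, -0.3, 0.3]
grip_width: 0.811
gripper_force: 0.0
```

```bash
python3 - <<'E'
from dish import *
go([415,359.2,4.5],CA)
E
```

```text
phi0 -0.017 wz 0.03 | tx 0.10 ty -0.13 tz 0.36 | tilt 0.002 q6 0.57 F [ 0.4 -0.3  0.3] grip 0.811 t 41.7 [418.2 356.6  13.5]
```

Emit:
drive_tool:
  series:
    - {"wx":0,"wy":0,"wz":0,"tx":0.1,"ty":-0.12,"tz":0.34,"fingers":0.8}
    - {"wx":0,"wy":0,"wz":0,"tx":0,"ty":0,"tz":0,"fingers":0.7}
    - {"wx":0,"wy":0,"wz":0,"tx":0,"ty":0,"tz":0,"fingers":0.5}
    - {"wx":0,"wy":0,"wz":0,"tx":0,"ty":0,"tz":0,"fingers":0.5}
    - {"wx":0,"wy":0,"wz":0,"tx":0,"ty":0,"tz":0,"fingers":0.5}
    - {"wx":0,"wy":0,"wz":0,"tx":0,"ty":0,"tz":0,"fingers":0.5}

```text
clock: 42.42
position: [414.5, 358.7, 4.0]
tool_rot: [2.24, 2.202, 0.0]
wrist_force: [-0.3, 0.2, -0.2]
grip_width: 0.652
gripper_force: 30.0
```

Emit:
drive_tool:
  series:
    - {"wx":0,"wy":0,"wz":0,"tx":0,"ty":0,"tz":-0.5,"fingers":0.5}
    - {"wx":0,"wy":0,"wz":0,"tx":0,"ty":0,"tz":-1,"fingers":0.5}
    - {"wx":0,"wy":0,"wz":0,"tx":0,"ty":0,"tz":-1,"fingers":0.5}
    - {"wx":0,"wy":0,"wz":0,"tx":0,"ty":0,"tz":-1,"fingers":0.5}
    - {"wx":0,"wy":0,"wz":0,"tx":0,"ty":0,"tz":-1,"fingers":0.5}
    - {"wx":0,"wy":0,"wz":0,"tx":0,"ty":0,"tz":-0.6,"fingers":0.5}
    - {"wx":0,"wy":0,"wz":0,"tx":0,"ty":0,"tz":0,"fingers":0.5}

```text
clock: 43.3
position: [415.4, 359.4, 133.2]
tool_rot: [2.24, 2.202, 0.005]
wrist_force: [0.1, 0.5, 0.3]
grip_width: 0.655
gripper_force: 30.0
```

```bash
python3 - <<'E'
from dish import *
go(case(0,37.5,35.5),CA)
E
```

```text
phi0 -0.017 wz 0.03 | tx -11.64 ty 9.74 tz 3.91 | tilt 0.003 q6 0.57 F [0.1 0.5 0.3] grip 0.655 t 43.3 [415.4 359.4 133.2]
```

Emit:
drive_tool:
  series:
    - {"wx":0,"wy":0,"wz":0,"tx":-0.97,"ty":0.81,"tz":0,"fingers":0.5}
    - {"wx":0,"wy":0,"wz":0,"tx":-0.97,"ty":0.81,"tz":0,"fingers":0.5}
    - {"wx":0,"wy":0,"wz":0,"tx":-0.97,"ty":0.81,"tz":0,"fingers":0.5}
    - {"wx":0,"wy":0,"wz":0,"tx":-0.97,"ty":0.81,"tz":0,"fingers":0.5}
    - {"wx":0,"wy":0,"wz":0,"tx":-0.97,"ty":0.81,"tz":0,"fingers":0.5}
    - {"wx":0,"wy":0,"wz":0,"tx":-0.97,"ty":0.81,"tz":0,"fingers":0.5}
    - {"wx":0,"wy":0,"wz":0,"tx":-0.97,"ty":0.81,"tz":0,"fingers":0.5}
    - {"wx":0,"wy":0,"wz":0,"tx":-0.97,"ty":0.81,"tz":0,"fingers":0.5}
    - {"wx":0,"wy":0,"wz":0,"tx":-0.97,"ty":0.81,"tz":0,"fingers":0.5}
    - {"wx":0,"wy":0,"wz":0,"tx":-0.97,"ty":0.81,"tz":0,"fingers":0.5}

```text
clock: 44.55
position: [612.2, 111.9, 129.7]
tool_rot: [-2.239, -2.201, 0.003]
wrist_force: [-0.3, 1.1, 0.6]
grip_width: 0.654
gripper_force: 30.0
```

Emit:
drive_tool:
  series:
    - {"wx":0,"wy":0,"wz":0,"tx":-0.97,"ty":0.81,"tz":0,"fingers":0.5}
    - {"wx":0,"wy":0,"wz":0,"tx":-0.97,"ty":0.81,"tz":0,"fingers":0.5}
    - {"wx":0,"wy":0,"wz":0,"tx":0,"ty":0,"tz":0.5,"fingers":0.5}
    - {"wx":0,"wy":0,"wz":0,"tx":0,"ty":0,"tz":0.5,"fingers":0.5}
    - {"wx":0,"wy":0,"wz":0,"tx":0,"ty":0,"tz":0,"fingers":0.5}
    - {"wx":0,"wy":0,"wz":0,"tx":0,"ty":0,"tz":0,"fingers":0.5}

```text
clock: 45.3
position: [651.8, 64.6, 106.1]
tool_rot: [-2.238, -2.203, 0.001]
wrist_force: [0.2, -0.4, -0.2]
grip_width: 0.656
gripper_force: 30.0
```

```bash
python3 - <<'E'
from dish import *
print(px2w("top",233.25,190.1,31),px2w("top",257.6,190.8,31),case(0,37.5,31),case(0,-37.5,31))
go(case(0,37.5,35.5),CA)
E
```

```text
[653.40429025  63.61432354  31.        ] [653.09402288 -10.88810042  31.        ] [652.94995     63.59250025  31.        ] [651.45005    -11.39250025  31.        ]
phi0 -0.016 wz 0.04 | tx -0.04 ty 0.05 tz 2.83 | tilt 0.001 q6 -0.02 F [ 0.2 -0.4 -0.2] grip 0.656 t 45.3 [651.8  64.6 106.1]
```

Positions agree to under a millimetre. Lowering onto the left dish.

Emit:
drive_tool:
  series:
    - {"wx":0,"wy":0,"wz":0,"tx":-0.04,"ty":0.05,"tz":0.8,"fingers":0.5}
    - {"wx":0,"wy":0,"wz":0,"tx":0,"ty":0,"tz":0.8,"fingers":0.5}
    - {"wx":0,"wy":0,"wz":0,"tx":0,"ty":0,"tz":0.6,"fingers":0.5}
    - {"wx":0,"wy":0,"wz":0,"tx":0,"ty":0,"tz":0.3,"fingers":0.5}
    - {"wx":0,"wy":0,"wz":0,"tx":0,"ty":0,"tz":0.15,"fingers":0.5}
    - {"wx":0,"wy":0,"wz":0,"tx":0,"ty":0,"tz":0,"fingers":0.5}
    - {"wx":0,"wy":0,"wz":0,"tx":0,"ty":0,"tz":0,"fingers":0.5}

```text
clock: 46.18
position: [654.4, 62.6, 41.0]
tool_rot: [2.239, 2.202, 0.002]
wrist_force: [-0.1, -1.1, -0.7]
grip_width: 0.651
gripper_force: 30.0
```

```bash
python3 - <<'E'
from dish import *
go(case(0,37.5,35.5),CA)
E
```

```text
phi0 -0.017 wz 0.03 | tx 0.04 ty -0.06 tz 0.22 | tilt 0.002 q6 -0.02 F [-0.1 -1.1 -0.7] grip 0.651 t 46.2 [654.4  62.6  41. ]
```

Emit:
drive_tool:
  series:
    - {"wx":0,"wy":0,"wz":0,"tx":0.03,"ty":-0.04,"tz":0.15,"fingers":0.5}
    - {"wx":0,"wy":0,"wz":0,"tx":0,"ty":0,"tz":0.05,"fingers":0.5}
    - {"wx":0,"wy":0,"wz":0,"tx":0,"ty":0,"tz":0,"fingers":0.5}

```text
clock: 46.55
position: [652.5, 63.4, 35.0]
tool_rot: [-2.24, -2.202, 0.0]
wrist_force: [0.2, 0.7, -1.8]
grip_width: 0.653
gripper_force: 30.0
```

Emit:
drive_tool:
  series:
    - {"wx":0,"wy":0,"wz":0,"tx":0,"ty":0,"tz":0,"fingers":0.74}
    - {"wx":0,"wy":0,"wz":0,"tx":0,"ty":0,"tz":0,"fingers":0.76}
    - {"wx":0,"wy":0,"wz":0,"tx":0,"ty":0,"tz":-0.3,"fingers":0.76}
    - {"wx":0,"wy":0,"wz":0,"tx":0,"ty":0,"tz":-0.8,"fingers":0.76}
    - {"wx":0,"wy":0,"wz":0,"tx":0,"ty":0,"tz":-1,"fingers":0.76}
    - {"wx":0,"wy":0,"wz":0,"tx":0,"ty":0,"tz":-1,"fingers":0.76}
    - {"wx":0,"wy":0,"wz":-1,"tx":0,"ty":0,"tz":-1,"fingers":0.5}
    - {"wx":0,"wy":0,"wz":-1,"tx":0,"ty":0,"tz":0,"fingers":0.5}
    - {"wx":0,"wy":0,"wz":-1,"tx":0,"ty":0,"tz":0,"fingers":0.5}
    - {"wx":0,"wy":0,"wz":-1,"tx":0,"ty":0,"tz":0,"fingers":0.5}

```text
clock: 47.8
position: [653.5, 63.4, 140.0]
tool_rot: [1.752, 2.605, 0.002]
wrist_force: [-0.3, 0.2, 0.2]
grip_width: 0.498
gripper_force: 0.0
```

Emit:
drive_tool:
  series:
    - {"wx":0,"wy":0,"wz":-1,"tx":0,"ty":0,"tz":0,"fingers":0.5}
    - {"wx":0,"wy":0,"wz":-1,"tx":0,"ty":0,"tz":0,"fingers":0.5}
    - {"wx":0,"wy":0,"wz":-1,"tx":0,"ty":0,"tz":0,"fingers":0.5}
    - {"wx":0,"wy":0,"wz":-1,"tx":0,"ty":0,"tz":0,"fingers":0.5}
    - {"wx":0,"wy":0,"wz":-1,"tx":0,"ty":0,"tz":0,"fingers":0.5}
    - {"wx":0,"wy":0,"wz":-1,"tx":0,"ty":0,"tz":0,"fingers":0.5}
    - {"wx":0,"wy":0,"wz":-1,"tx":0,"ty":0,"tz":0,"fingers":0.5}
    - {"wx":0,"wy":0,"wz":-1,"tx":0,"ty":0,"tz":0,"fingers":0.5}
    - {"wx":0,"wy":0,"wz":-1,"tx":0,"ty":0,"tz":0,"fingers":0.5}
    - {"wx":0,"wy":0,"wz":-1,"tx":0,"ty":0,"tz":0,"fingers":0.5}

```text
clock: 49.05
position: [653.4, 63.4, 139.8]
tool_rot: [0.289, 3.126, 0.0]
wrist_force: [-0.3, -0.2, -0.2]
grip_width: 0.5
gripper_force: 0.0
```

```bash
python3 - <<'E'
from go import *
from fit import *
im=snap("top","t5"); D=dt(im,100,250)
p,c=fit([("top",D,rect(57,72,6))],(408,-293.2,-.095),search=(30,.2)); print(p,c)
go([p[0],p[1],10],np.pi/2+p[2])
E
```

```text
[ 4.07947730e+02 -2.93157941e+02 -9.41791597e-02] 0.15689942240715027
phi0 1.388 wz -0.88 | tx 8.43 ty -15.12 tz 5.19 | tilt 0.003 q6 -1.42 F [0.3 0.7 0.2] grip 0.500 t 49.1 [653.4  63.4 139.8]
```

Emit:
drive_tool:
  series:
    - {"wx":0,"wy":0,"wz":-0.88,"tx":0,"ty":0,"tz":0,"fingers":0.5}
    - {"wx":0,"wy":0,"wz":0,"tx":0.53,"ty":-0.95,"tz":0,"fingers":0.5}
    - {"wx":0,"wy":0,"wz":0,"tx":0.53,"ty":-0.95,"tz":0,"fingers":0.5}
    - {"wx":0,"wy":0,"wz":0,"tx":0.53,"ty":-0.95,"tz":0,"fingers":0.5}
    - {"wx":0,"wy":0,"wz":0,"tx":0.53,"ty":-0.95,"tz":0,"fingers":0.5}
    - {"wx":0,"wy":0,"wz":0,"tx":0.53,"ty":-0.95,"tz":0,"fingers":0.5}
    - {"wx":0,"wy":0,"wz":0,"tx":0.53,"ty":-0.95,"tz":0,"fingers":0.5}
    - {"wx":0,"wy":0,"wz":0,"tx":0.53,"ty":-0.95,"tz":0,"fingers":0.5}
    - {"wx":0,"wy":0,"wz":0,"tx":0.53,"ty":-0.95,"tz":0,"fingers":0.5}
    - {"wx":0,"wy":0,"wz":0,"tx":0.53,"ty":-0.95,"tz":0,"fingers":0.5}

```text
clock: 50.35
position: [512.9, -138.4, 139.3]
tool_rot: [0.159, 3.135, -0.001]
wrist_force: [1.4, 0.2, 0.2]
grip_width: 0.498
gripper_force: 0.0
```

Emit:
drive_tool:
  series:
    - {"wx":0,"wy":0,"wz":0,"tx":0.53,"ty":-0.95,"tz":0,"fingers":0.5}
    - {"wx":0,"wy":0,"wz":0,"tx":0.53,"ty":-0.95,"tz":0,"fingers":0.5}
    - {"wx":0,"wy":0,"wz":0,"tx":0.53,"ty":-0.95,"tz":0,"fingers":0.5}
    - {"wx":0,"wy":0,"wz":0,"tx":0.53,"ty":-0.95,"tz":0,"fingers":0.5}
    - {"wx":0,"wy":0,"wz":0,"tx":0.53,"ty":-0.95,"tz":0,"fingers":0.5}
    - {"wx":0,"wy":0,"wz":0,"tx":0.53,"ty":-0.95,"tz":0.3,"fingers":0.5}
    - {"wx":0,"wy":0,"wz":0,"tx":0.48,"ty":-0.87,"tz":0.7,"fingers":0.5}
    - {"wx":0,"wy":0,"wz":0,"tx":0,"ty":0,"tz":1,"fingers":0.5}
    - {"wx":0,"wy":0,"wz":0,"tx":0,"ty":0,"tz":1,"fingers":0.5}
    - {"wx":0,"wy":0,"wz":0,"tx":0,"ty":0,"tz":0.8,"fingers":0.5}

```text
clock: 51.6
position: [405.7, -292.4, 43.2]
tool_rot: [0.16, 3.136, -0.002]
wrist_force: [0.1, -0.1, 0.1]
grip_width: 0.502
gripper_force: 0.0
```

Emit:
drive_tool:
  series:
    - {"wx":0,"wy":0,"wz":0,"tx":0,"ty":0,"tz":0,"fingers":0.5}
    - {"wx":0,"wy":0,"wz":0,"tx":0,"ty":0,"tz":0,"fingers":0.5}

```text
clock: 51.85
position: [406.2, -292.6, 44.2]
tool_rot: [0.157, 3.136, -0.003]
wrist_force: [0.9, -0.5, 0.3]
grip_width: 0.5
gripper_force: 0.0
```

```bash
python3 - <<'E'
from go import *
go([407.9,-293.2,9],np.pi/2-.0945)
im=snap("top","t6"); cv2.imwrite("pics/t6c.png",cv2.resize(im[150:210,200:280],(800,600),interpolation=cv2.INTER_CUBIC))
E
```

```text
phi0 1.470 wz -0.06 | tx -0.07 ty -0.02 tz 1.41 | tilt 0.002 q6 -2.27 F [ 0.9 -0.5  0.3] grip 0.500 t 51.9 [ 406.2 -292.6   44.2]
```

View pics/t6c.png

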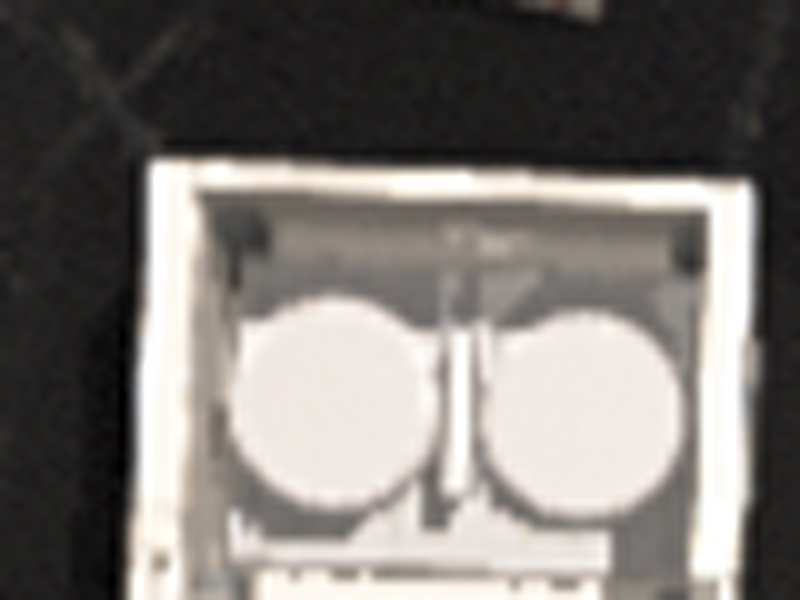

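The third dish is stacked on the left dish at (335,400). Now I'll grip the top plate, the one with the screw heads.

Emit:
drive_tool:
  series:
    - {"wx":0,"wy":0,"wz":-0.05,"tx":-0.06,"ty":0,"tz":0.7,"fingers":0.5}
    - {"wx":0,"wy":0,"wz":0,"tx":0,"ty":0,"tz":0.5,"fingers":0.5}
    - {"wx":0,"wy":0,"wz":0,"tx":0,"ty":0,"tz":0.1,"fingers":0.5}
    - {"wx":0,"wy":0,"wz":0,"tx":0,"ty":0,"tz":0,"fingers":0.4}
    - {"wx":0,"wy":0,"wz":0,"tx":0,"ty":0,"tz":0,"fingers":0.3}

```text
clock: 52.52
position: [407.1, -292.1, 10.4]
tool_rot: [0.149, 3.138, -0.001]
wrist_force: [0.4, -0.0, 0.2]
grip_width: 0.332
gripper_force: 0.0
```

```bash
python3 - <<'E'
from go import *
go([407.9,-293.2,9],np.pi/2-.0945)
E
```

```text
phi0 1.476 wz -0.00 | tx -0.04 ty -0.04 tz 0.06 | tilt 0.001 q6 -2.27 F [ 0.4 -0.   0.2] grip 0.332 t 52.5 [ 407.1 -292.1   10.4]
```

Emit:
drive_tool:
  series:
    - {"wx":0,"wy":0,"wz":0,"tx":-0.02,"ty":-0.02,"tz":0.04,"fingers":0.25}
    - {"wx":0,"wy":0,"wz":0,"tx":0,"ty":0,"tz":0,"fingers":0}
    - {"wx":0,"wy":0,"wz":0,"tx":0,"ty":0,"tz":0,"fingers":0}
    - {"wx":0,"wy":0,"wz":0,"tx":0,"ty":0,"tz":0,"fingers":0}
    - {"wx":0,"wy":0,"wz":0,"tx":0,"ty":0,"tz":0,"fingers":0}

```text
clock: 53.15
position: [407.4, -292.6, 9.4]
tool_rot: [0.149, 3.138, -0.0]
wrist_force: [0.6, -0.4, 1.2]
grip_width: 0.099
gripper_force: 30.0
```

Emit:
drive_tool:
  series:
    - {"wx":0,"wy":0,"wz":0,"tx":0,"ty":0,"tz":-0.4,"fingers":0}
    - {"wx":0,"wy":0,"wz":0,"tx":0,"ty":0,"tz":-0.9,"fingers":0}
    - {"wx":0,"wy":0,"wz":0,"tx":0,"ty":0,"tz":-0.9,"fingers":0}
    - {"wx":0,"wy":0,"wz":0,"tx":0,"ty":0,"tz":-0.9,"fingers":0}
    - {"wx":0,"wy":0,"wz":0,"tx":0,"ty":0,"tz":-0.9,"fingers":0}
    - {"wx":0,"wy":0,"wz":0,"tx":0,"ty":0,"tz":-0.9,"fingers":0}
    - {"wx":0,"wy":0,"wz":0,"tx":0,"ty":0,"tz":-0.3,"fingers":0}
    - {"wx":0,"wy":0,"wz":0,"tx":0,"ty":0,"tz":0,"fingers":0}
    - {"wx":0,"wy":0,"wz":0,"tx":0,"ty":0,"tz":0,"fingers":0}

```text
clock: 54.28
position: [406.5, -291.7, 138.0]
tool_rot: [-0.149, -3.136, -0.003]
wrist_force: [-0.4, 0.6, -2.0]
grip_width: 0.102
gripper_force: 30.0
```

```bash
python3 - <<'E'
from go import *
go(case(0,0,59.5),np.pi/2+CA)
E
```

```text
phi0 1.476 wz -0.75 | tx -9.57 ty 12.90 tz 3.14 | tilt 0.002 q6 -2.27 F [-0.4  0.6 -2. ] grip 0.102 t 54.3 [ 406.5 -291.7  138. ]
```

Emit:
drive_tool:
  series:
    - {"wx":0,"wy":0,"wz":-0.75,"tx":0,"ty":0,"tz":0,"fingers":0}
    - {"wx":0,"wy":0,"wz":0,"tx":-0.73,"ty":0.99,"tz":0,"fingers":0}
    - {"wx":0,"wy":0,"wz":0,"tx":-0.73,"ty":0.99,"tz":0,"fingers":0}
    - {"wx":0,"wy":0,"wz":0,"tx":-0.73,"ty":0.99,"tz":0,"fingers":0}
    - {"wx":0,"wy":0,"wz":0,"tx":-0.73,"ty":0.99,"tz":0,"fingers":0}
    - {"wx":0,"wy":0,"wz":0,"tx":-0.73,"ty":0.99,"tz":0,"fingers":0}
    - {"wx":0,"wy":0,"wz":0,"tx":-0.73,"ty":0.99,"tz":0,"fingers":0}
    - {"wx":0,"wy":0,"wz":0,"tx":-0.73,"ty":0.99,"tz":0,"fingers":0}
    - {"wx":0,"wy":0,"wz":0,"tx":-0.73,"ty":0.99,"tz":0,"fingers":0}
    - {"wx":0,"wy":0,"wz":0,"tx":-0.73,"ty":0.99,"tz":0,"fingers":0}

```text
clock: 55.52
position: [575.5, -71.9, 137.6]
tool_rot: [-0.031, -3.139, -0.001]
wrist_force: [-0.4, 0.2, -2.5]
grip_width: 0.102
gripper_force: 30.0
```

Emit:
drive_tool:
  series:
    - {"wx":0,"wy":0,"wz":0,"tx":-0.73,"ty":0.99,"tz":0,"fingers":0}
    - {"wx":0,"wy":0,"wz":0,"tx":-0.73,"ty":0.99,"tz":0,"fingers":0}
    - {"wx":0,"wy":0,"wz":0,"tx":-0.73,"ty":0.99,"tz":0,"fingers":0}
    - {"wx":0,"wy":0,"wz":0,"tx":-0.73,"ty":0.99,"tz":0,"fingers":0}
    - {"wx":0,"wy":0,"wz":0,"tx":0,"ty":0,"tz":0.4,"fingers":0}
    - {"wx":0,"wy":0,"wz":0,"tx":0,"ty":0,"tz":0,"fingers":0}
    - {"wx":0,"wy":0,"wz":0,"tx":0,"ty":0,"tz":0,"fingers":0}
    - {"wx":0,"wy":0,"wz":0,"tx":0,"ty":0,"tz":0,"fingers":0}

```text
clock: 56.52
position: [650.6, 23.8, 129.4]
tool_rot: [0.033, 3.141, -0.0]
wrist_force: [-0.3, 0.1, -3.0]
grip_width: 0.104
gripper_force: 30.0
```

```bash
python3 - <<'E'
from go import *
from fit import *
go(case(0,0,59.5),np.pi/2+CA)
s=snap("side","s7"); go(case(0,0,59.5),np.pi/2+CA); o=env.get_obs()["position"]
of=(190,150); a=cv2.resize(s[of[1]:of[1]+100,of[0]:of[0]+130],None,fx=6,fy=6,interpolation=cv2.INTER_CUBIC)
draw(a,"side",pts(rect(57,72,6),(o[0],o[1],CA))+[0,0,o[2]-9.4],6,np.array(of)-.5); draw(a,"side",pts(CASE,(CX,CY,CA)),6,np.array(of)-.5,(0,0,255))
cv2.imwrite("pics/c7.png",a)
E
```

```text
phi0 1.550 wz -0.01 | tx -0.06 ty 0.10 tz 2.80 | tilt 0.000 q6 -1.65 F [-0.3  0.1 -3. ] grip 0.104 t 56.5 [650.6  23.8 129.4]
phi0 1.550 wz -0.01 | tx -0.05 ty 0.09 tz 2.80 | tilt 0.000 q6 -1.65 F [-0.8  0.1 -2.1] grip 0.105 t 56.6 [650.8  23.8 129.6]
```

View pics/c7.png

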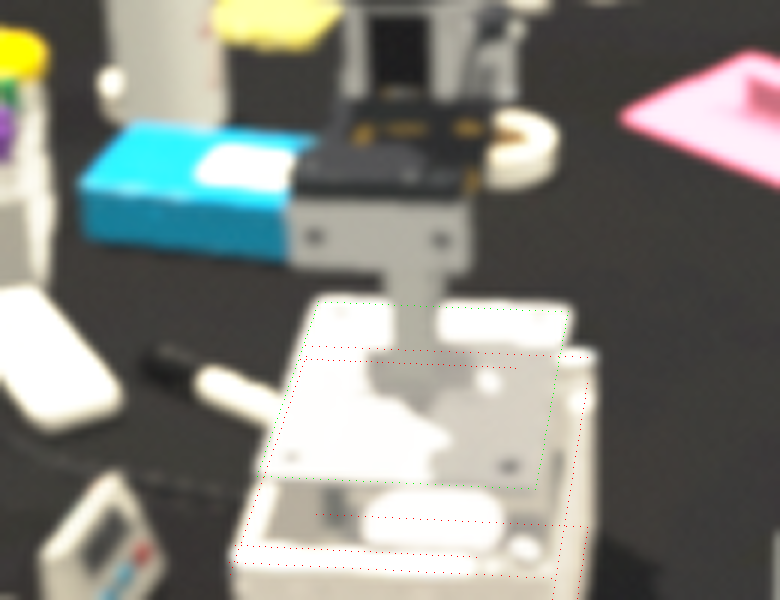

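Emit:
drive_tool:
  series:
    - {"wx":0,"wy":0,"wz":-0.01,"tx":-0.05,"ty":0.09,"tz":0.4,"fingers":0}
    - {"wx":0,"wy":0,"wz":0,"tx":0,"ty":0,"tz":0.3,"fingers":0}
    - {"wx":0,"wy":0,"wz":0,"tx":0,"ty":0,"tz":0,"fingers":0}
    - {"wx":0,"wy":0,"wz":0,"tx":0,"ty":0,"tz":0,"fingers":0}

```text
clock: 57.08
position: [652.1, 26.8, 111.5]
tool_rot: [-0.029, -3.141, 0.0]
wrist_force: [1.0, 0.3, -2.5]
grip_width: 0.101
gripper_force: 30.0
```

```bash
python3 - <<'E'
from go import *
for k in range(4): go(case(0,0,59.5),np.pi/2+CA); env.grab_frame("top")
E
```

```text
phi0 1.552 wz 0.01 | tx -0.01 ty -0.03 tz 2.08 | tilt 0.000 q6 -1.64 F [ 1.   0.3 -2.5] grip 0.101 t 57.1 [652.1  26.8 111.5]
phi0 1.552 wz 0.01 | tx 0.00 ty -0.03 tz 2.09 | tilt 0.000 q6 -1.64 F [-0.3  0.2 -2.2] grip 0.103 t 57.1 [652.3  26.8 111.8]
phi0 1.552 wz 0.01 | tx 0.01 ty -0.03 tz 2.10 | tilt 0.001 q6 -1.64 F [-0.1 -0.3 -2.2] grip 0.101 t 57.2 [652.4  26.8 112. ]
phi0 1.552 wz 0.01 | tx 0.01 ty -0.03 tz 2.10 | tilt 0.001 q6 -1.64 F [ 0.1  0.2 -2.7] grip 0.104 t 57.2 [652.4  26.8 112.1]
```

Emit:
drive_tool:
  series:
    - {"wx":0,"wy":0,"wz":0,"tx":0,"ty":-0.01,"tz":0.2,"fingers":0}
    - {"wx":0,"wy":0,"wz":0,"tx":0,"ty":0,"tz":0.2,"fingers":0}
    - {"wx":0,"wy":0,"wz":0,"tx":0,"ty":0,"tz":0.2,"fingers":0}
    - {"wx":0,"wy":0,"wz":0,"tx":0,"ty":0,"tz":0.2,"fingers":0}
    - {"wx":0,"wy":0,"wz":0,"tx":0,"ty":0,"tz":0,"fingers":0}

```text
clock: 57.9
position: [651.5, 26.6, 90.8]
tool_rot: [-0.03, -3.14, -0.0]
wrist_force: [-0.0, -0.0, -2.9]
grip_width: 0.104
gripper_force: 30.0
```

Emit:
drive_tool:
  series:
    - {"wx":0,"wy":0,"wz":0,"tx":0,"ty":0,"tz":0.3,"fingers":0}
    - {"wx":0,"wy":0,"wz":0,"tx":0,"ty":0,"tz":0.3,"fingers":0}
    - {"wx":0,"wy":0,"wz":0,"tx":0,"ty":0,"tz":0.3,"fingers":0}
    - {"wx":0,"wy":0,"wz":0,"tx":0,"ty":0,"tz":0.1,"fingers":0}
    - {"wx":0,"wy":0,"wz":0,"tx":0,"ty":0,"tz":0,"fingers":0}

```text
clock: 58.52
position: [651.9, 26.5, 66.3]
tool_rot: [-0.03, -3.141, -0.0]
wrist_force: [-0.9, -0.2, -3.8]
grip_width: 0.103
gripper_force: 30.0
```

```bash
python3 - <<'E'
from go import *
go(case(0,0,59.5),np.pi/2+CA)
E
```

```text
phi0 1.552 wz 0.01 | tx -0.01 ty -0.02 tz 0.27 | tilt 0.001 q6 -1.64 F [-0.9 -0.2 -3.8] grip 0.103 t 58.5 [651.9  26.5  66.3]
```

Emit:
drive_tool:
  series:
    - {"wx":0,"wy":0,"wz":0,"tx":0,"ty":0,"tz":0.15,"fingers":0}
    - {"wx":0,"wy":0,"wz":0,"tx":0,"ty":0,"tz":0.06,"fingers":0}
    - {"wx":0,"wy":0,"wz":0,"tx":0,"ty":0,"tz":0,"fingers":0}

```text
clock: 58.9
position: [652.0, 26.5, 61.3]
tool_rot: [-0.03, -3.141, 0.0]
wrist_force: [-0.7, 0.7, -2.6]
grip_width: 0.103
gripper_force: 30.0
```

Emit:
drive_tool:
  series:
    - {"wx":0,"wy":0,"wz":0,"tx":0,"ty":0,"tz":0.05,"fingers":0}
    - {"wx":0,"wy":0,"wz":0,"tx":0,"ty":0,"tz":0,"fingers":0}
    - {"wx":0,"wy":0,"wz":0,"tx":0,"ty":0,"tz":0,"fingers":0}

```text
clock: 59.28
position: [652.2, 26.5, 60.3]
tool_rot: [0.03, 3.141, 0.0]
wrist_force: [0.6, -0.6, -2.1]
grip_width: 0.101
gripper_force: 30.0
```

Emit:
drive_tool:
  series:
    - {"wx":0,"wy":0,"wz":0,"tx":0,"ty":0,"tz":0.04,"fingers":0}
    - {"wx":0,"wy":0,"wz":0,"tx":0,"ty":0,"tz":0,"fingers":0.15}
    - {"wx":0,"wy":0,"wz":0,"tx":0,"ty":0,"tz":0,"fingers":0.35}
    - {"wx":0,"wy":0,"wz":0,"tx":0,"ty":0,"tz":0,"fingers":0.35}
    - {"wx":0,"wy":0,"wz":0,"tx":0,"ty":0,"tz":-0.4,"fingers":0.35}
    - {"wx":0,"wy":0,"wz":0,"tx":0,"ty":0,"tz":-1,"fingers":0.35}
    - {"wx":0,"wy":0,"wz":0,"tx":0,"ty":0,"tz":-1,"fingers":0.35}
    - {"wx":0,"wy":0,"wz":1,"tx":0,"ty":0,"tz":-1,"fingers":0.5}
    - {"wx":0,"wy":0,"wz":1,"tx":0,"ty":0,"tz":0,"fingers":0.5}
    - {"wx":0,"wy":0,"wz":1,"tx":0,"ty":0,"tz":0,"fingers":0.5}

```text
clock: 60.52
position: [652.8, 26.5, 145.9]
tool_rot: [0.503, 3.099, 0.0]
wrist_force: [1.3, 0.3, -0.7]
grip_width: 0.501
gripper_force: 0.0
```

Emit:
drive_tool:
  series:
    - {"wx":0,"wy":0,"wz":1,"tx":0,"ty":0,"tz":0,"fingers":0.5}
    - {"wx":0,"wy":0,"wz":1,"tx":0,"ty":0,"tz":0,"fingers":0.5}
    - {"wx":0,"wy":0,"wz":1,"tx":0,"ty":0,"tz":0,"fingers":0.5}
    - {"wx":0,"wy":0,"wz":1,"tx":0,"ty":0,"tz":0,"fingers":0.5}
    - {"wx":0,"wy":0,"wz":1,"tx":0,"ty":0,"tz":0,"fingers":0.5}
    - {"wx":0,"wy":0,"wz":1,"tx":0,"ty":0,"tz":0,"fingers":0.5}
    - {"wx":0,"wy":0,"wz":1,"tx":0,"ty":0,"tz":0,"fingers":0.5}
    - {"wx":0,"wy":0,"wz":1,"tx":0,"ty":0,"tz":0,"fingers":0.5}
    - {"wx":0,"wy":0,"wz":1,"tx":0,"ty":0,"tz":0,"fingers":0.5}
    - {"wx":0,"wy":0,"wz":1,"tx":0,"ty":0,"tz":0,"fingers":0.5}

```text
clock: 61.78
position: [652.4, 26.5, 145.2]
tool_rot: [1.928, 2.479, 0.001]
wrist_force: [0.1, -1.0, 0.8]
grip_width: 0.499
gripper_force: 0.0
```

```bash
python3 - <<'E'
from go import *
from fit import *
im=snap("side","s8"); D=dt(im,60,150)
print(fit([("side",D,rect(62,80,5))],(430.3,31.1,-.018),search=(8,.05)))
go([430.3,31.1,10],CA)
a=cv2.resize(im[170:290,200:360],(800,600),interpolation=cv2.INTER_CUBIC); cv2.imwrite("pics/c8.png",a)
E
```

```text
(array([ 4.30467364e+02,  2.77224567e+01, -1.57142109e-02]), np.float64(0.7760239243507385))
phi0 0.247 wz 2.67 | tx 0.01 ty -8.89 tz 5.41 | tilt 0.001 q6 -0.34 F [0.8 0.1 0.3] grip 0.499 t 61.8 [652.4  26.5 145.1]
```

View pics/c8.png

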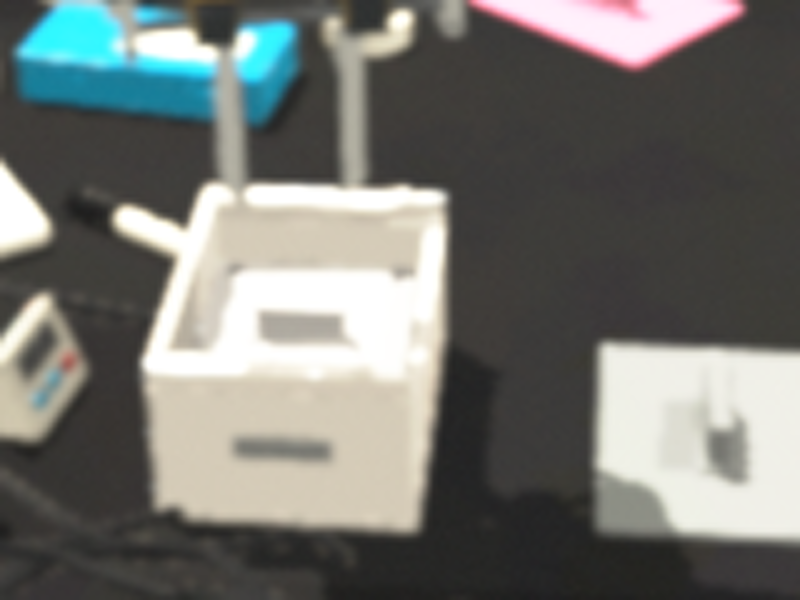

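The broad plate lies flat inside the case at (310,320), and the lid is on the table at (700,440). Going back to the lid.

Emit:
drive_tool:
  series:
    - {"wx":0,"wy":0,"wz":1,"tx":0,"ty":0,"tz":0,"fingers":0.5}
    - {"wx":0,"wy":0,"wz":1,"tx":0,"ty":0,"tz":0,"fingers":0.5}
    - {"wx":0,"wy":0,"wz":0.67,"tx":0,"ty":0,"tz":0,"fingers":0.5}
    - {"wx":0,"wy":0,"wz":0,"tx":0,"ty":-0.99,"tz":0,"fingers":0.5}
    - {"wx":0,"wy":0,"wz":0,"tx":0,"ty":-0.99,"tz":0,"fingers":0.5}
    - {"wx":0,"wy":0,"wz":0,"tx":0,"ty":-0.99,"tz":0,"fingers":0.5}
    - {"wx":0,"wy":0,"wz":0,"tx":0,"ty":-0.99,"tz":0,"fingers":0.5}
    - {"wx":0,"wy":0,"wz":0,"tx":0,"ty":-0.99,"tz":0,"fingers":0.5}
    - {"wx":0,"wy":0,"wz":0,"tx":0,"ty":-0.99,"tz":0,"fingers":0.5}
    - {"wx":0,"wy":0,"wz":0,"tx":0,"ty":-0.99,"tz":0,"fingers":0.5}

```text
clock: 63.08
position: [478.4, 29.1, 145.0]
tool_rot: [2.236, 2.206, 0.001]
wrist_force: [0.3, 0.1, 0.1]
grip_width: 0.499
gripper_force: 0.0
```

Emit:
drive_tool:
  series:
    - {"wx":0,"wy":0,"wz":0,"tx":0,"ty":-0.99,"tz":0,"fingers":0.5}
    - {"wx":0,"wy":0,"wz":0,"tx":0,"ty":-0.97,"tz":0,"fingers":0.5}
    - {"wx":0,"wy":0,"wz":0,"tx":0,"ty":0,"tz":1,"fingers":0.5}
    - {"wx":0,"wy":0,"wz":0,"tx":0,"ty":0,"tz":1,"fingers":0.5}
    - {"wx":0,"wy":0,"wz":0,"tx":0,"ty":0,"tz":1,"fingers":0.5}
    - {"wx":0,"wy":0,"wz":0,"tx":0,"ty":0,"tz":0.5,"fingers":0.5}
    - {"wx":0,"wy":0,"wz":0,"tx":0,"ty":0,"tz":0.3,"fingers":0.5}
    - {"wx":0,"wy":0,"wz":0,"tx":0,"ty":0,"tz":0,"fingers":0.5}
    - {"wx":0,"wy":0,"wz":0,"tx":0,"ty":0,"tz":0,"fingers":0.5}

```text
clock: 64.2
position: [430.8, 29.8, 50.0]
tool_rot: [2.237, 2.204, 0.002]
wrist_force: [0.2, 0.2, -0.7]
grip_width: 0.499
gripper_force: 0.0
```

```bash
python3 - <<'E'
from go import *
for k in range(3): go([430.3,31.1,10],-.018); env.grab_frame("side")
E
```

```text
phi0 -0.015 wz 0.03 | tx 0.05 ty -0.02 tz 1.60 | tilt 0.002 q6 -0.12 F [ 0.2  0.2 -0.7] grip 0.499 t 64.2 [430.8  29.8  50. ]
phi0 -0.015 wz 0.03 | tx 0.05 ty -0.02 tz 1.60 | tilt 0.002 q6 -0.12 F [ 0.5  0.8 -0.2] grip 0.502 t 64.2 [430.8  29.8  50. ]
phi0 -0.015 wz 0.03 | tx 0.05 ty -0.02 tz 1.60 | tilt 0.002 q6 -0.12 F [-0.2 -1.   0.2] grip 0.500 t 64.3 [430.7  29.8  49.9]
```

Emit:
drive_tool:
  series:
    - {"wx":0,"wy":0,"wz":0.03,"tx":0.05,"ty":0,"tz":0.9,"fingers":0.5}
    - {"wx":0,"wy":0,"wz":0,"tx":0,"ty":0,"tz":0.5,"fingers":0.5}
    - {"wx":0,"wy":0,"wz":0,"tx":0,"ty":0,"tz":0.17,"fingers":0.4}
    - {"wx":0,"wy":0,"wz":0,"tx":0,"ty":0,"tz":0,"fingers":0.3}
    - {"wx":0,"wy":0,"wz":0,"tx":0,"ty":0,"tz":0,"fingers":0.25}

```text
clock: 64.97
position: [430.5, 31.0, 10.5]
tool_rot: [2.241, 2.201, 0.001]
wrist_force: [0.5, 0.4, 0.8]
grip_width: 0.256
gripper_force: 0.0
```

```bash
python3 - <<'E'
from go import *
go([430.3,31.1,10],-.018)
E
```

```text
phi0 -0.018 wz 0.00 | tx 0.00 ty -0.01 tz 0.02 | tilt 0.001 q6 -0.11 F [0.5 0.4 0.8] grip 0.256 t 65.0 [430.5  31.   10.5]
```

Emit:
drive_tool:
  series:
    - {"wx":0,"wy":0,"wz":0,"tx":0,"ty":0,"tz":0,"fingers":0}
    - {"wx":0,"wy":0,"wz":0,"tx":0,"ty":0,"tz":0,"fingers":0}
    - {"wx":0,"wy":0,"wz":0,"tx":0,"ty":0,"tz":0,"fingers":0}
    - {"wx":0,"wy":0,"wz":0,"tx":0,"ty":0,"tz":0,"fingers":0}
    - {"wx":0,"wy":0,"wz":0,"tx":0,"ty":0,"tz":-0.5,"fingers":0}
    - {"wx":0,"wy":0,"wz":0,"tx":0,"ty":0,"tz":-0.9,"fingers":0}
    - {"wx":0,"wy":0,"wz":0,"tx":0,"ty":0,"tz":-0.9,"fingers":0}
    - {"wx":0,"wy":0,"wz":0,"tx":0,"ty":0,"tz":-0.7,"fingers":0}
    - {"wx":0,"wy":0,"wz":0,"tx":0,"ty":0,"tz":-0.4,"fingers":0}
    - {"wx":0,"wy":0,"wz":0,"tx":0,"ty":0,"tz":0,"fingers":0}

```text
clock: 66.22
position: [430.3, 31.1, 95.6]
tool_rot: [2.24, 2.201, 0.001]
wrist_force: [0.3, 0.2, -1.0]
grip_width: 0.123
gripper_force: 30.0
```

Emit:
drive_tool:
  series:
    - {"wx":0,"wy":0,"wz":0,"tx":0,"ty":0.6,"tz":0,"fingers":0}
    - {"wx":0,"wy":0,"wz":0,"tx":0,"ty":0.8,"tz":0,"fingers":0}
    - {"wx":0,"wy":0,"wz":0,"tx":0,"ty":0.7,"tz":0,"fingers":0}
    - {"wx":0,"wy":0,"wz":0,"tx":0,"ty":0.5,"tz":0,"fingers":0}
    - {"wx":0,"wy":0,"wz":0,"tx":0,"ty":0.4,"tz":0,"fingers":0}
    - {"wx":0,"wy":0,"wz":0,"tx":0,"ty":0.2,"tz":0,"fingers":0}
    - {"wx":0,"wy":0,"wz":0,"tx":0,"ty":0,"tz":0,"fingers":0}
    - {"wx":0,"wy":0,"wz":0,"tx":0,"ty":0,"tz":0,"fingers":0}

```text
clock: 67.22
position: [509.4, 29.7, 94.8]
tool_rot: [-2.241, -2.201, 0.001]
wrist_force: [-0.3, -0.1, -1.4]
grip_width: 0.125
gripper_force: 30.0
```

```bash
python3 - <<'E'
from go import *
from fit import *
for k in range(3): go([529.3,29.3,93.5],-.018); s=env.grab_frame("side")
o=env.get_obs()["position"]
of=(200,170); a=cv2.resize(s[of[1]:of[1]+120,of[0]:of[0]+160],None,fx=5,fy=5,interpolation=cv2.INTER_CUBIC)
draw(a,"side",pts(rect(62,80,5),(o[0],o[1]-.8,-.018))+[0,0,o[2]-9.5],5,np.array(of)-.5)
cv2.imwrite("pics/c9.png",a)
E
```

```text
phi0 -0.018 wz 0.00 | tx -0.00 ty 0.80 tz 0.05 | tilt 0.001 q6 -0.09 F [-0.3 -0.1 -1.4] grip 0.125 t 67.2 [509.4  29.7  94.8]
phi0 -0.018 wz 0.00 | tx -0.00 ty 0.80 tz 0.06 | tilt 0.000 q6 -0.09 F [-0.1  0.2 -1.4] grip 0.127 t 67.3 [509.4  29.7  94.9]
phi0 -0.018 wz 0.00 | tx -0.00 ty 0.79 tz 0.06 | tilt 0.000 q6 -0.09 F [-0.1 -0.9 -0.3] grip 0.124 t 67.3 [509.5  29.7  95. ]
```

View pics/c9.png

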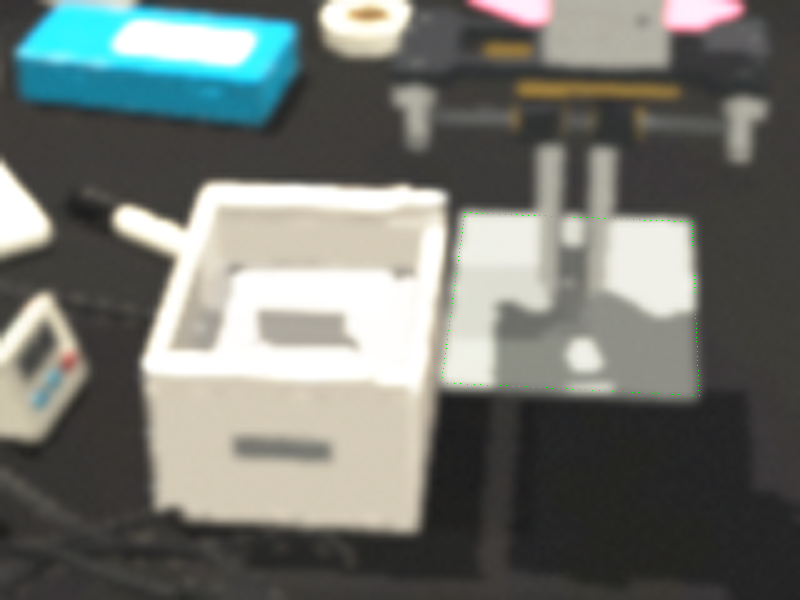

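Emit:
drive_tool:
  series:
    - {"wx":0,"wy":0,"wz":0,"tx":0,"ty":0.3,"tz":0.06,"fingers":0}
    - {"wx":0,"wy":0,"wz":0,"tx":0,"ty":0.4,"tz":0,"fingers":0}
    - {"wx":0,"wy":0,"wz":0,"tx":0,"ty":0.3,"tz":0,"fingers":0}
    - {"wx":0,"wy":0,"wz":0,"tx":0,"ty":0,"tz":0,"fingers":0}

```text
clock: 67.88
position: [535.8, 29.1, 93.5]
tool_rot: [2.241, 2.201, 0.0]
wrist_force: [-0.1, -0.5, -1.6]
grip_width: 0.125
gripper_force: 30.0
```

Emit:
drive_tool:
  series:
    - {"wx":0,"wy":0,"wz":0,"tx":0,"ty":0.3,"tz":0.02,"fingers":0}
    - {"wx":0,"wy":0,"wz":0,"tx":0,"ty":0.3,"tz":0,"fingers":0}
    - {"wx":0,"wy":0,"wz":0,"tx":0,"ty":0.2,"tz":0,"fingers":0}
    - {"wx":0,"wy":0,"wz":0,"tx":0,"ty":0,"tz":0,"fingers":0}

```text
clock: 68.38
position: [555.3, 28.8, 93.0]
tool_rot: [2.241, 2.201, 0.0]
wrist_force: [-0.9, 0.4, -1.9]
grip_width: 0.127
gripper_force: 30.0
```

Emit:
drive_tool:
  series:
    - {"wx":0,"wy":0,"wz":0,"tx":0,"ty":0.4,"tz":0,"fingers":0}
    - {"wx":0,"wy":0,"wz":0,"tx":0,"ty":0.5,"tz":0.02,"fingers":0}
    - {"wx":0,"wy":0,"wz":0,"tx":0,"ty":0.5,"tz":0,"fingers":0}
    - {"wx":0,"wy":0,"wz":0,"tx":0,"ty":0.2,"tz":0,"fingers":0}
    - {"wx":0,"wy":0,"wz":0,"tx":0,"ty":0,"tz":0,"fingers":0}

```text
clock: 69.0
position: [595.5, 28.1, 92.5]
tool_rot: [2.241, 2.201, 0.0]
wrist_force: [1.0, 0.3, -1.0]
grip_width: 0.126
gripper_force: 30.0
```

Emit:
drive_tool:
  series:
    - {"wx":0,"wy":0,"wz":0,"tx":0,"ty":0.4,"tz":0.02,"fingers":0}
    - {"wx":0,"wy":0,"wz":0,"tx":0,"ty":0.5,"tz":0,"fingers":0}
    - {"wx":0,"wy":0,"wz":0,"tx":0,"ty":0.5,"tz":0,"fingers":0}
    - {"wx":0,"wy":0,"wz":0,"tx":0,"ty":0.3,"tz":0,"fingers":0}
    - {"wx":0,"wy":0,"wz":0,"tx":0,"ty":0,"tz":0,"fingers":0}
    - {"wx":0,"wy":0,"wz":0,"tx":0,"ty":0,"tz":0,"fingers":0}

```text
clock: 69.75
position: [638.9, 27.3, 92.5]
tool_rot: [2.24, 2.2, 0.004]
wrist_force: [1.4, 0.1, 2.0]
grip_width: 0.123
gripper_force: 30.0
```

```bash
python3 - <<'E'
from go import *
go(case(-2,.8,91.5),-.018)
E
```

```text
phi0 -0.018 wz -0.00 | tx -0.00 ty 0.45 tz 0.04 | tilt 0.003 q6 -0.07 F [1.4 0.1 2. ] grip 0.123 t 69.8 [638.9  27.3  92.5]
```

Emit:
drive_tool:
  series:
    - {"wx":0,"wy":0,"wz":0,"tx":0,"ty":0.2,"tz":0,"fingers":0}
    - {"wx":0,"wy":0,"wz":0,"tx":0,"ty":0.12,"tz":0,"fingers":0}
    - {"wx":0,"wy":0,"wz":0,"tx":0,"ty":0.06,"tz":0,"fingers":0}
    - {"wx":0,"wy":0,"wz":0,"tx":0,"ty":0,"tz":0,"fingers":0}

```text
clock: 70.25
position: [645.8, 27.3, 92.4]
tool_rot: [-2.24, -2.2, 0.002]
wrist_force: [-3.7, 0.4, 5.7]
grip_width: 0.124
gripper_force: 30.0
```

Emit:
drive_tool:
  series:
    - {"wx":0,"wy":0,"wz":0,"tx":0,"ty":0.06,"tz":0,"fingers":0}
    - {"wx":0,"wy":0,"wz":0,"tx":0,"ty":0,"tz":0,"fingers":0}

```text
clock: 70.5
position: [647.1, 27.3, 92.4]
tool_rot: [-2.24, -2.2, 0.003]
wrist_force: [-4.1, 0.8, 6.2]
grip_width: 0.13
gripper_force: 30.0
```

Emit:
drive_tool:
  series:
    - {"wx":0,"wy":0,"wz":0,"tx":0,"ty":0.04,"tz":0,"fingers":0}
    - {"wx":0,"wy":0,"wz":0,"tx":0,"ty":0,"tz":0,"fingers":0}

```text
clock: 70.75
position: [647.1, 27.3, 92.4]
tool_rot: [-2.239, -2.199, 0.005]
wrist_force: [-7.3, 0.0, 7.8]
grip_width: 0.125
gripper_force: 30.0
```

Emit:
drive_tool:
  series:
    - {"wx":0,"wy":0,"wz":0,"tx":0,"ty":0,"tz":-0.04,"fingers":0}
    - {"wx":0,"wy":0,"wz":0,"tx":0,"ty":0.06,"tz":0,"fingers":0}
    - {"wx":0,"wy":0,"wz":0,"tx":0,"ty":0,"tz":0,"fingers":0}

```text
clock: 71.12
position: [647.1, 27.3, 92.6]
tool_rot: [-2.237, -2.198, 0.009]
wrist_force: [-10.9, 0.5, 9.0]
grip_width: 0.123
gripper_force: 30.0
```

Emit:
drive_tool:
  series:
    - {"wx":0,"wy":0,"wz":0,"tx":0,"ty":0.06,"tz":0,"fingers":0}
    - {"wx":0,"wy":0,"wz":0,"tx":0,"ty":0,"tz":0,"fingers":0}

```text
clock: 71.38
position: [647.1, 27.3, 92.5]
tool_rot: [-2.235, -2.196, 0.013]
wrist_force: [-13.5, 0.3, 11.4]
grip_width: 0.128
gripper_force: 30.1
```

```bash
python3 - <<'E'
from go import *
from fit import *
go(case(-2,.8,91.5),-.018)
s=snap("side","s10")
of=(215,180); a=cv2.resize(s[of[1]:of[1]+90,of[0]:of[0]+120],(800,600),interpolation=cv2.INTER_CUBIC)
draw(a,"side",pts(rect(62,80,5),case(-2,0,0)[:2].tolist()+[CA])+[0,0,82],800/120,np.array(of)-.5)
cv2.imwrite("pics/c10.png",a)
E
```

```text
phi0 -0.018 wz 0.00 | tx -0.01 ty 0.12 tz 0.04 | tilt 0.012 q6 -0.07 F [-13.5   0.3  11.4] grip 0.128 t 71.4 [647.1  27.3  92.5]
```

View pics/c10.png

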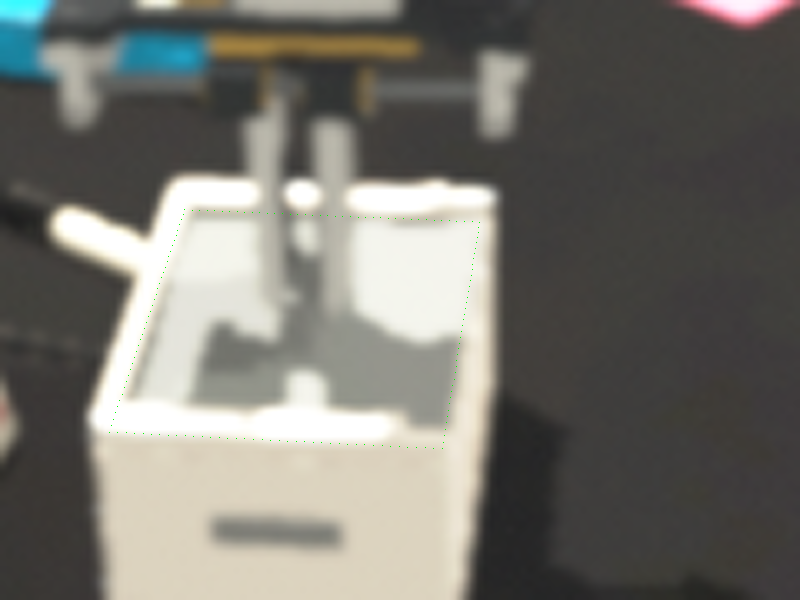

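The lid stopped with resistance near home. I'll let go, lift clear and look before deciding.

Emit:
drive_tool:
  series:
    - {"wx":0,"wy":0,"wz":0,"tx":0,"ty":-0.2,"tz":0,"fingers":0}
    - {"wx":0,"wy":0,"wz":0,"tx":0,"ty":0,"tz":0,"fingers":0.25}
    - {"wx":0,"wy":0,"wz":0,"tx":0,"ty":0,"tz":0,"fingers":0.35}
    - {"wx":0,"wy":0,"wz":0,"tx":0,"ty":0,"tz":-0.5,"fingers":0.35}
    - {"wx":0,"wy":0,"wz":0,"tx":0,"ty":0,"tz":-1,"fingers":0.35}
    - {"wx":0,"wy":0,"wz":0,"tx":1,"ty":-0.5,"tz":-0.5,"fingers":0.35}
    - {"wx":0,"wy":0,"wz":0,"tx":1,"ty":-1,"tz":0,"fingers":0.35}
    - {"wx":0,"wy":0,"wz":0,"tx":1,"ty":-1,"tz":0,"fingers":0.35}
    - {"wx":0,"wy":0,"wz":0,"tx":1,"ty":-1,"tz":0,"fingers":0.35}
    - {"wx":0,"wy":0,"wz":0,"tx":1,"ty":-1,"tz":0,"fingers":0.35}

```text
clock: 72.68
position: [537.1, 155.1, 144.1]
tool_rot: [2.241, 2.2, 0.002]
wrist_force: [-0.6, 0.1, -0.6]
grip_width: 0.345
gripper_force: 0.0
```

Emit:
drive_tool:
  series:
    - {"wx":0,"wy":0,"wz":0,"tx":1,"ty":-1,"tz":0,"fingers":0.35}
    - {"wx":0,"wy":0,"wz":0,"tx":1,"ty":-1,"tz":0,"fingers":0.35}
    - {"wx":0,"wy":0,"wz":0,"tx":1,"ty":-1,"tz":0,"fingers":0.35}
    - {"wx":0,"wy":0,"wz":0,"tx":1,"ty":0,"tz":0,"fingers":0.35}

```text
clock: 73.18
position: [462.8, 256.6, 143.9]
tool_rot: [2.24, 2.202, 0.001]
wrist_force: [1.7, 0.3, -0.5]
grip_width: 0.35
gripper_force: 0.0
```

```bash
python3 - <<'E'
from go import *
from fit import *
t=snap("top","t11"); s=snap("side","s11")
c=[]
hm=case(-2,0,0)
for n,i,of in(("top",t,(207,155)),("side",s,(222,192))):
    a=cv2.resize(i[of[1]:of[1]+75,of[0]:of[0]+66],(396,450),interpolation=cv2.INTER_CUBIC)
    P=pts([((-62,-80,5),(-62,80,5)),((62,-80,5),(62,80,5)),((-6,-30,33),(-6,30,33)),((6,-30,33),(6,30,33))],(hm[0],hm[1],CA))+[0,0,82]
    draw(a,n,P,6,np.array(of)-.5); c.append(a)
cv2.imwrite("pics/c11.png",np.hstack(c)); go([500,200,150],CA)
D=dt(t,30,80)
for w in(1,):
    E=[((-62,-70,5),(-62,70,5)),((-6,-30,33),(-6,30,33)),((-6,-30,33),(-6,-30,33))]
    print(fit([("top",dt(t,100,250),CASE[:3])],(652,26,-.02),search=(6,.03)))
E
```

```text
phi0 -0.015 wz 0.05 | tx -2.28 ty 1.47 tz -0.23 | tilt 0.003 q6 0.36 F [-0.  -0.7  0.5] grip 0.347 t 73.3 [464.3 257.6 144.3]
(array([ 6.52114204e+02,  2.62497513e+01, -1.81935092e-02]), np.float64(0.2564302384853363))
```

View pics/c11.png

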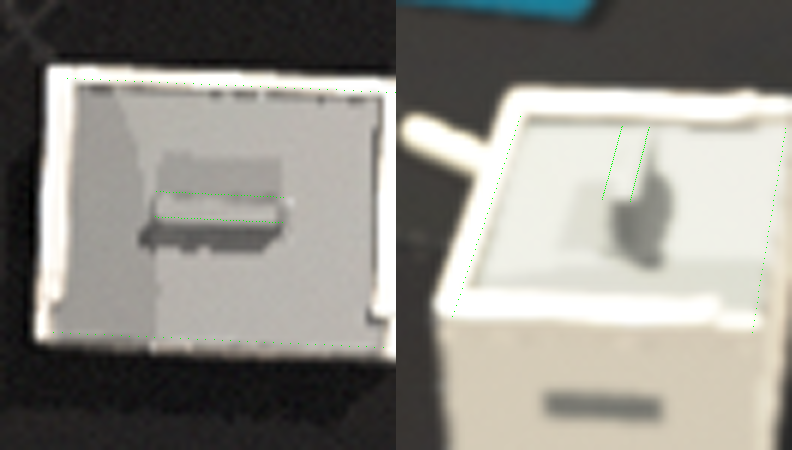

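```bash
cat > prof.py <<'E'
import sys
from go import *
from fit import *
def prof(n,im,xs,ys,z):
    g=cv2.cvtColor(im,cv2.COLOR_BGR2GRAY).astype(np.float32); r=[]
    for x in xs:
        P=np.array([case(x,y,z) for y in ys]); q=proj(n,P).astype(np.float32)
        r.append(cv2.remap(g,q[None,:,:1].copy(),q[None,:,1:].copy(),cv2.INTER_LINEAR).mean())
    return np.round(r).astype(int)
def report(tag):
    t=cv2.imread(f"pics/t{tag}.png"); s=cv2.imread(f"pics/s{tag}.png")
    xs=np.arange(46,72,2); print(xs)
    for ys in(np.linspace(-70,-40,30),np.linspace(-20,20,30),np.linspace(40,70,30)): print("back",prof("top",t,xs,ys,87),prof("side",s,xs,ys,87))
    xs=np.arange(-76,-52,2); print(xs)
    for ys in(np.linspace(-70,-40,30),np.linspace(-20,20,30),np.linspace(40,70,30)): print("front",prof("top",t,xs,ys,87),prof("side",s,xs,ys,87))
    xs=np.arange(-20,20,2); print(xs,"bar z115",prof("top",t,xs,np.linspace(-24,24,30),115))
report(sys.argv[1])
E
python3 prof.py 11; cp pics/top0.png pics/t00.png; cp pics/side0.png pics/s00.png; echo; python3 prof.py 00 | grep bar
```

```text
[46 48 50 52 54 56 58 60 62 64 66 68 70]
back [185 184 183 175 160 156 204 239 254 249 161  76  29] [238 237 236 234 231 233 243 252 255 255 254 244 218]
back [181 181 180 173 160 154 203 240 253 241 170  77  34] [240 239 238 233 227 228 241 252 255 255 253 232 173]
back [165 166 166 157 143 138 186 239 250 223 161  75  38] [241 241 239 234 228 231 244 253 255 255 253 227 161]
[-76 -74 -72 -70 -68 -66 -64 -62 -60 -58 -56 -54]
front [ 19  28  53  97 140 170 184 184 182 182 182 182] [ 73 101 141 182 212 228 235 238 239 239 239 239]
front [ 22  41  76 115 147 168 180 181 180 179 179 179] [152 190 212 222 226 231 235 238 239 239 239 239]
front [ 21  32  56  85 113 135 153 157 156 156 155 156] [200 218 220 215 211 215 221 225 226 226 226 226]
[-20 -18 -16 -14 -12 -10  -8  -6  -4  -2   0   2   4   6   8  10  12  14
  16  18] bar z115 [103  98  96  96 113 142 171 179 180 176 167 156 154 157 160 160 160 160
 160 160]

  16  18] bar z115 [158 176 180 179 173 163 155 156 159 159 159 160 159 159 161 165 173 179
```

```bash
cat >> prof.py <<'E'
def cross(v,xs,l):
    i=[k for k in range(len(v)-1) if (v[k]-l)*(v[k+1]-l)<=0]; return [round(float(xs[k]+(l-v[k])/(v[k+1]-v[k]+1e-9)*(xs[k+1]-xs[k])),1) for k in i]
t=cv2.imread(f"pics/t{sys.argv[1]}.png"); xs=np.arange(-84,84,2)
for y in(-85,-81,-77,77,81,85):
    v=prof("top",t,xs,[y-1,y,y+1],95); print(y,cross(v,xs,60),cross(v,xs,130),cross(v,xs,200))
xs=np.arange(-100,100,2); 
for x in(40,50): 
    g=cv2.cvtColor(t,cv2.COLOR_BGR2GRAY).astype(np.float32); v=[]
    for y in xs: q=proj("top",np.array([case(x,y,95)]))[0]; v.append(float(cv2.getRectSubPix(g,(1,1),tuple(map(float,q)))[0,0]))
    print("y",x,cross(v,xs,60),cross(v,xs,130),cross(v,xs,220))
E
python3 prof.py 11 | tail -8; python3 prof.py 00 | grep back
```

```text
-85 [-72.9, 67.8] [-70.4, 65.7] [-68.1, 63.7]
-81 [-72.1, 68.0, 68.0] [-69.5, 65.9] [-66.5, -58.3, -50.1, 64.3]
-77 [-71.5, 67.8] [-67.8, -52.7, -51.7, 65.8] [-48.8, 64.2]
77 [-71.6, 67.3] [-68.3, 65.3] [-48.4, 63.8]
81 [-71.5, 67.2] [-68.9, 65.2] [-65.9, -56.9, -51.6, 63.8]
85 [-71.1, 67.5] [-68.9, 65.1] [-66.7, 63.4]
y 40 [-90.9, 89.9] [-88.7, 87.8] [-86.7, -76.5, 75.1, 86.0]
y 50 [-90.7, 90.5] [-88.5, 88.5] [-86.3, -75.9, 75.5, 86.6]
back [143 119 105 102 114 145 210 243 254 248 161  75  29] [213 203 196 196 204 218 237 250 254 255 253 241 213]
back [143 120 109 105 113 137 202 242 253 241 169  77  34] [205 188 180 185 198 218 238 251 255 255 251 227 166]
back [131 100  95  98 109 134 189 241 250 222 160  75  38] [223 213 210 214 223 234 246 253 255 255 251 221 153]
```

Emit:
drive_tool:
  series:
    - {"wx":0,"wy":0,"wz":0,"tx":-0.91,"ty":0.6,"tz":0,"fingers":0}
    - {"wx":0,"wy":0,"wz":0,"tx":-0.91,"ty":0.6,"tz":0,"fingers":0}
    - {"wx":0,"wy":0,"wz":0,"tx":-0.91,"ty":0.6,"tz":0,"fingers":0}
    - {"wx":0,"wy":0,"wz":0,"tx":-0.91,"ty":0.6,"tz":0,"fingers":0}
    - {"wx":0,"wy":0,"wz":0,"tx":-0.91,"ty":0.6,"tz":0,"fingers":0}
    - {"wx":0,"wy":0,"wz":0,"tx":-0.91,"ty":0.6,"tz":0,"fingers":0}
    - {"wx":0,"wy":0,"wz":0,"tx":-0.91,"ty":0.6,"tz":0,"fingers":0}
    - {"wx":0,"wy":0,"wz":0,"tx":-0.91,"ty":0.6,"tz":0,"fingers":0}
    - {"wx":0,"wy":0,"wz":0,"tx":-0.91,"ty":0.6,"tz":0,"fingers":0}
    - {"wx":0,"wy":0,"wz":0,"tx":-0.91,"ty":0.6,"tz":0,"fingers":0}

```text
clock: 74.53
position: [610.7, 23.4, 143.5]
tool_rot: [2.242, 2.2, 0.0]
wrist_force: [0.7, 0.5, 0.1]
grip_width: 0.004
gripper_force: 0.0
```

Emit:
drive_tool:
  series:
    - {"wx":0,"wy":0,"wz":0,"tx":0,"ty":0,"tz":0.8,"fingers":0}
    - {"wx":0,"wy":0,"wz":0,"tx":0,"ty":0,"tz":0.7,"fingers":0}
    - {"wx":0,"wy":0,"wz":0,"tx":0,"ty":0,"tz":0.2,"fingers":0}
    - {"wx":0,"wy":0,"wz":0,"tx":0,"ty":0,"tz":0,"fingers":0}

```text
clock: 75.03
position: [608.7, 26.3, 99.3]
tool_rot: [-2.239, -2.201, 0.002]
wrist_force: [0.2, 0.4, 0.3]
grip_width: 0.004
gripper_force: 0.0
```

```bash
python3 - <<'E'
from go import *
go([626,27.3,95],-.018)
E
```

```text
phi0 -0.017 wz 0.01 | tx 0.05 ty 0.69 tz 0.17 | tilt 0.002 q6 -0.08 F [0.2 0.4 0.3] grip 0.004 t 75.0 [608.7  26.3  99.3]
```

Emit:
drive_tool:
  series:
    - {"wx":0,"wy":0,"wz":0,"tx":0,"ty":0.3,"tz":0.15,"fingers":0}
    - {"wx":0,"wy":0,"wz":0,"tx":0,"ty":0.3,"tz":0,"fingers":0}
    - {"wx":0,"wy":0,"wz":0,"tx":0,"ty":0.12,"tz":0,"fingers":0}
    - {"wx":0,"wy":0,"wz":0,"tx":0,"ty":0.08,"tz":0,"fingers":0}
    - {"wx":0,"wy":0,"wz":0,"tx":0,"ty":0,"tz":0,"fingers":0}

```text
clock: 75.65
position: [628.7, 25.1, 96.8]
tool_rot: [-2.24, -2.2, 0.003]
wrist_force: [-4.7, 0.9, 4.1]
grip_width: 0.007
gripper_force: 2.6
```

Emit:
drive_tool:
  series:
    - {"wx":0,"wy":0,"wz":0,"tx":0,"ty":0.08,"tz":0,"fingers":0}
    - {"wx":0,"wy":0,"wz":0,"tx":0,"ty":0,"tz":0,"fingers":0}

```text
clock: 75.9
position: [628.7, 25.1, 96.7]
tool_rot: [-2.237, -2.198, 0.008]
wrist_force: [-9.1, 1.1, 7.2]
grip_width: 0.007
gripper_force: 5.1
```

Emit:
drive_tool:
  series:
    - {"wx":0,"wy":0,"wz":0,"tx":0,"ty":0.08,"tz":0,"fingers":0}
    - {"wx":0,"wy":0,"wz":0,"tx":0,"ty":0,"tz":0,"fingers":0}

```text
clock: 76.15
position: [628.6, 25.1, 96.8]
tool_rot: [-2.235, -2.196, 0.013]
wrist_force: [-15.8, 0.4, 11.6]
grip_width: 0.007
gripper_force: 7.6
```

The lid holds at a hard stop under 16 N, with the bar front at x≈641. Measured again with the edge blur removed, the case is about 2 mm nearer than I had it, so this is the back wall. Backing off for a last look.

Emit:
drive_tool:
  series:
    - {"wx":0,"wy":0,"wz":0,"tx":0,"ty":-0.4,"tz":0,"fingers":0}
    - {"wx":0,"wy":0,"wz":0,"tx":0,"ty":-0.3,"tz":-0.5,"fingers":0}
    - {"wx":0,"wy":0,"wz":0,"tx":0,"ty":0,"tz":-1,"fingers":0}
    - {"wx":0,"wy":0,"wz":0,"tx":0.5,"ty":-0.5,"tz":-1,"fingers":0}
    - {"wx":0,"wy":0,"wz":0,"tx":1,"ty":-0.8,"tz":0,"fingers":0}
    - {"wx":0,"wy":0,"wz":0,"tx":1,"ty":-0.8,"tz":0,"fingers":0}
    - {"wx":0,"wy":0,"wz":0,"tx":1,"ty":-0.8,"tz":0,"fingers":0}
    - {"wx":0,"wy":0,"wz":0,"tx":1,"ty":-0.8,"tz":0,"fingers":0}
    - {"wx":0,"wy":0,"wz":0,"tx":1,"ty":-0.8,"tz":0,"fingers":0}
    - {"wx":0,"wy":0,"wz":0,"tx":1,"ty":-0.8,"tz":0,"fingers":0}

```text
clock: 77.4
position: [487.0, 191.1, 160.4]
tool_rot: [2.24, 2.2, 0.004]
wrist_force: [0.2, 0.2, 0.2]
grip_width: 0.002
gripper_force: 0.0
```

Emit:
drive_tool:
  series:
    - {"wx":0,"wy":0,"wz":0,"tx":1,"ty":0,"tz":0,"fingers":0}
    - {"wx":0,"wy":0,"wz":0,"tx":1,"ty":0,"tz":0,"fingers":0}
    - {"wx":0,"wy":0,"wz":0,"tx":0,"ty":0,"tz":0,"fingers":0}

```text
clock: 77.78
position: [488.2, 241.5, 160.2]
tool_rot: [2.238, 2.203, 0.004]
wrist_force: [0.5, 0.1, -0.3]
grip_width: 0.002
gripper_force: 0.0
```

```bash
python3 - <<'E'
from h import *
t=snap("top","t12"); snap("side","s12"); cv2.imwrite("pics/c12.png",cv2.resize(t,(800,600),interpolation=cv2.INTER_CUBIC))
E
python3 prof.py 12 | grep -E "bar"
```

```text
16  18] bar z115 [112 100  98  97 105 128 159 176 180 180 173 162 154 157 159 160 160 160
```

View pics/c12.png

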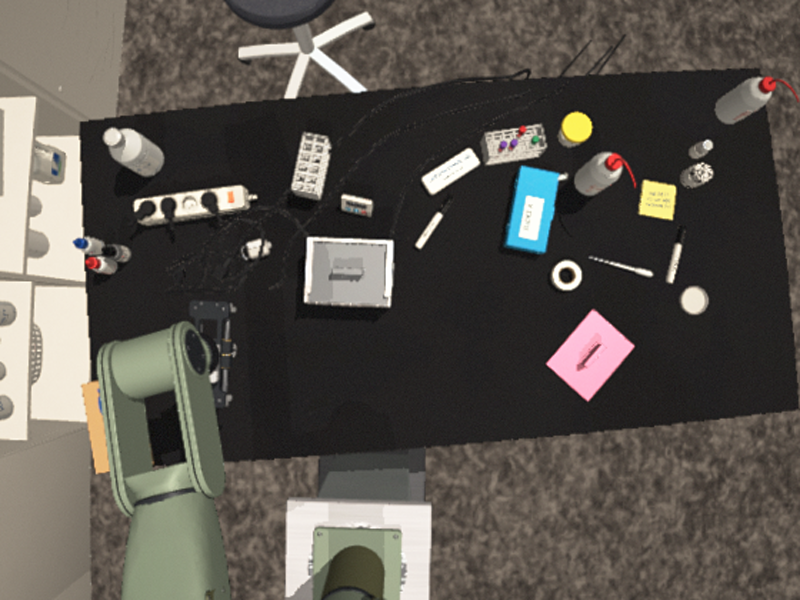

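The final top view shows the case closed at (348,272), with the lid centre at x≈648, where the back wall puts it. All bystanders, the pink lid and the extra dish are where they were. Handing in.

```bash
python3 -c "
from plant import env
print(env.job_done())"
```

```text
the job is handed in; nothing more can be done
None
```

The case is packed in the order asked and handed in at about 78 s: narrow plate on the floor, three dishes (two stacked left, one right), broad plate on the posts, and the lid pushed to a firm stop at the back wall with the bystanders untouched; job_done gave no verdict.

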